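# Zero the coffee grinder and set it four clicks coarse

## Task

The coffee grinder has just been put back together, so nobody knows where its grind dial stands: turn the dial clockwise, gently, until it comes up against its stop, then turn it back exactly four clicks. Only then press the orange start button fully down and let go, and leave the other things where they are.

Things in the scene. Friction and masses are not known exactly. Their poses are not given: they have to be found in the camera images.
- grinder: Coffee grinder fixed to the worktop: grey housing 170 (x) x 180 (y) mm, steel top at z = 118 mm, black grounds drawer in the front. Origin under the middle of the housing, z up; its front faces its own -x. Behind the dial, centred at (40, 0) mm, a low bean hopper 84 mm across, its black lid at most 142 mm high.
- dial_top (a point): Centre of the top face of the grind dial, at (-30, 35, 182) mm in the grinder's frame; this point does not turn with the dial. The dial is a black fluted round knob on an upright axis, 52 mm across, 30 mm tall (z 152 to 182 mm), with an aluminium disc on top and a narrower steel collar below it. No index mark: it looks the same at every click.
- dial_foot (a point): Centre of the dial's underside (z = 152 mm), fixed too. The dial has 20 clicks a turn, 18 degrees each; let go, it settles into the nearest click. Clockwise from above closes the burrs to a stop, which lies at click zero; it starts 3 to 8 clicks anticlockwise of it. A click takes up to 0.12 N m at first, falling to nothing halfway, then pulls onward.
- burr_gap (a joint): Gap of the hidden burrs in m: 0 at the stop, 0.000005 (5 micrometres) more per click anticlockwise (0.00002 at four), below 0 when forced. Far too small to be measured: the stop and clicks must be felt. At the stop the turning resistance jumps to 0.24 N m and rises from there by 2.6 N m per radian (springy); forcing it over 0.2 rad (0.75 N m) past the stop damages the burrs.
- start (a joint): Travel of the start button in m: 0 released, 0.006 fully pressed. It springs back.
- start_top (a point): Centre of the top of the orange start button (28 mm in diameter, in a black ring 44 mm across), at (-35, -50, 160) mm in the grinder's frame, released. It is pressed straight down, 6 mm, and takes 5 N fully down.
- mug_a: White mug with dots, 78 mm across, 93 mm tall, handle on one side; origin under its middle. Bystander.
- honey_jar: Honey jar with a green lid, 66 mm across, 84 mm tall; origin under its middle. Bystander.
- spice_2: Spice jar with a yellow-brown cap, 44 mm across, 96 mm tall; origin under its middle. Bystander.
- teaspoon: Teaspoon with a blue handle, 138 mm long, lying flat; origin at its middle. Bystander.
- tape_roll: Roll of tape lying flat, 104 mm across, 25 mm tall; origin under its middle. Bystander.

How it is judged (in metres and radians):
On the way, in this order (a step that is already met when the one before it is completed fails the run):
1. the dial is turned clockwise up against its stop (less than 0.3 click from it) (value of joint burr_gap below 1.5e-06 m), for 0.2 s.
2. the dial stands four clicks back from the stop (value of joint burr_gap between 1.8e-05 and 2.2e-05 m), for 0.3 s.
3. the start button is pressed at least 5 mm down (value of joint start above 0.005 m), for 0.05 s.
4. the start button is let go (value of joint start below 0.001 m), for 0.1 s.
At the end, for the whole second after the job is handed in: The dial rests at the fourth click from its stop (burr gap 0.020 mm, within 0.002 mm: 0.4 of a click), the start button has been pressed and is up again, and the robot has let go (all of step 2 and value of joint start below 0.001 m and contact force between the arm and grinder below 0.5 N); the robot touches nothing.
It fails at once if the dial is forced into the stop (more than 0.2 rad, about 0.75 N m, beyond it) (value of joint burr_gap below -3.18e-06 m).
It fails at once if the start button is pressed while the dial is not at the fourth click (value of joint start above 0.003 m and (value of joint burr_gap below 1.75e-05 m or value of joint burr_gap above 2.25e-05 m)).
It fails at once if one of the other things is pushed out of its place (3 cm) (distance of any of mug_a, honey_jar, spice_2, teaspoon, tape_roll from where it was at the start of the episode above 0.03 m).
It also fails if it takes over 72 s, if anything falls off the work surface, if the arm or the gripper's body presses on something with over 40 N, if the wrist force passes 120 N, or if a joint passes its speed limit or range.

## Robot

A 6-joint arm with a two-finger parallel gripper is mounted at the origin on a cart in front of the work surface, level with it; the furniture and walls round the work are solid. World frame = base frame: x ahead of the robot, y to its left, z up, the work surface at z = 0. Lengths are in m, angles in degrees, forces in N, time in s.
With the tool pointing down it reaches from about 0.25 to 0.725 m from the base axis. Payload 9.7 kg.
Tool frame: the origin (TCP) lies on the centre line of the jaws, within the pads' length; the fingertips stand 8 mm ahead of it and the grasp point (between the pads) lies 11 mm behind it (robot.tip_reach is the distance from the TCP to the fingertips, in m); z points along the fingers, y is the line along which they close (so a half turn about z gives the same grasp; the last joint's range is limited). The gripper opens to 85 mm and grips with 20 to 120 N. Pads are 22 mm wide; open, the fingers measure 114 mm over their backs; the gripper's body (76 mm by 85 mm) begins 54 mm behind the grasp point. The pads swing forward as they close: fully open they stand 13 mm farther back than shut.
Start: joints at [-71.562, 4.979, 10.078, 95.1, 0, 90], TCP at [0.174, -0.522, 0.239] pointing down, gripper open.
Joint ranges: [-179.16, 179.16], [-48.56, 103.87], [-65.8, 70.77], [-126.05, 130.52], [-82.76, 87.17], [-180, 180]. Speed limits (degrees/s): [127.2, 127.2, 147.25, 180, 180, 180].

## Interface

Orientations are given as [roll, pitch, yaw] about the fixed x, y, z axes, in that order (R = Rz(yaw) Ry(pitch) Rx(roll)).
In Python, from station import robot, vision, job gives the robot as it stands. The module is installed in compiled form; this text tells all that it offers.
- The arm moves only by the tool arm_command, never from a script. Its argument "commands" is a list of rows, each an object of numbers: "rx", "ry", "rz": the turn, a rotation vector about the tool's x, y, z in rad; "tx", "ty", "tz": the shift along the tool's x, y, z in cm; "claw": the gripper command: -1 is shut, 1 is fully open, values between are in proportion. A call has exactly 10 rows; each row is the pose to reach, as a shift and turn from the pose commanded when the call began, along the tool's axes at that moment; what a row does not reach only later rows make up. A row lasts 1/12 s, in which the tool goes at most 41.7 mm and 7.16 degrees, less where a joint would pass 70% of its speed; a pose out of reach is approached as far as the arm can. A call with a gripper value outside its range is refused whole. The fingers move at their own pace and stop on an object; "newtons" is the grip in N (left out, the last holds). Time passes only in rows, so rows that repeat a pose let the fingers close, or fill a call up. It gives the time, the measured TCP pose, the force, the opening and the grip force at its end, in the units of the state.
- robot.sense(): the state, without advancing time (a new reading comes with each control period).
- vision.capture(name): name is "scene" or "top"; returns the picture (400x640x3 uint8, blue, green, red); there is no depth.
- vision.camera_info(name): a dict with "camera_matrix" (3x3 intrinsics, pixels), "k1" (the pictures are not rectified: a ray, as slopes to the right and down, at radius r is drawn at 1 + k1 r^2 times it, then the intrinsics apply), "R" (3x3) and "t" (3): a world point X has camera coordinates R X + t. Camera axes: x right, y down, z forward; pixel columns grow to the right and rows downward; lengths in m; the calibration is good to about 2 mm. A picture is of the moment at which its call begins. camera_info takes no time and is no camera call.
- job.finish_job(): hands the job in; it is judged then, once.
The state is a dict: "time_s": time; "joints": joint angles; "joint_vel": joint speeds; "joint_torque": joint torques, N m; "eef_pos": TCP position; "eef_rot": TCP orientation; "wrist_force": force on the tool from outside, world axes, zero at the start; "torque": the same for the moment, N m; "opening": finger opening in m; "finger_force": force on a finger pad.
Only numpy, scipy, OpenCV 4.12 (cv2) and the standard library are available. Lean on these libraries where they do the work, as an engineer would, in place of code of your own. Each camera call takes 0.05 s, during which the arm holds its last target. There are 200 camera calls.

## Working session

There is one attempt and no reset: what is moved stays moved. The work goes in short steps, Python scripts to look and compute and a tool call to move; the robot and the scene stay as the last step left them, time stands still between calls to the robot, and variables do not carry over. Pictures are saved under pics/ and viewed, at most 10 in all, crops included, and the job is handed in when it is done.

Besides the shell and the picture viewer there is one more tool, called as name(argument=value, ...), one argument or row to a line, values as JSON. arm_command: Moves the arm, as the interface text tells. Its arguments: {"type":"object","properties":{"commands":{"type":"array","items":{"type":"object","properties":{"rx":{"type":"number"},"ry":{"type":"number"},"rz":{"type":"number"},"tx":{"type":"number"},"ty":{"type":"number"},"tz":{"type":"number"},"claw":{"type":"number"}}}},"newtons":{"type":"number"}},"required":["commands"]}

```bash
mkdir -p pics; python3 - <<'E'
from station import robot, vision
import cv2
for n in ("scene","top"):
    cv2.imwrite(f"pics/{n}0.png",vision.capture(n))
    i=vision.camera_info(n); print(n,i)
print(robot.sense(), robot.tip_reach)
E
```

```text
scene {'camera_matrix': array([[511.49855144,   0.        , 321.30890546],
       [  0.        , 511.49855144, 197.82750921],
       [  0.        ,   0.        ,   1.        ]]), 'k1': -0.13372105547877905, 'R': array([[ 0.67002426, -0.74191791,  0.02500603],
       [-0.35271384, -0.34781377, -0.86868782],
       [ 0.6531925 ,  0.57322195, -0.49472838]]), 't': array([-0.45749572,  0.29140568,  1.56484757])}
top {'camera_matrix': array([[391.68559247,   0.        , 319.5257833 ],
       [  0.        , 391.68559247, 199.10028436],
       [  0.        ,   0.        ,   1.        ]]), 'k1': -0.0161317705802518, 'R': array([[ 2.67357611e-02, -9.99642529e-01,  1.15051759e-04],
       [-9.81118456e-01, -2.62623825e-02, -1.91616447e-01],
       [ 1.91550971e-01,  5.01013215e-03, -9.81469879e-01]]), 't': array([-0.10003135,  0.58988508,  1.18758631])}
{'time_s': 0.1, 'joints': array([-7.15617108e+01,  5.00808319e+00,  1.00409463e+01,  9.50993828e+01,
       -2.08249005e-03,  9.00002100e+01]), 'joint_vel': array([ 0.03587856, -0.09787575,  0.03014236,  0.04222697,  0.09765184,
        0.00704659]), 'joint_torque': array([-1.23572227e-04, -5.21561229e+01,  4.65654624e+01,  1.60184875e-02,
       -5.53258218e-06, -1.30972982e-06]), 'eef_pos': array([ 0.17388822, -0.52159514,  0.23867015]), 'eef_rot': array([-1.79933480e+02,  2.08273251e-03,  1.84380815e+01]), 'wrist_force': array([-0.30158486,  0.17040303,  0.0391192 ]), 'torque': array([ 0.03561346, -0.01782952,  0.01038723]), 'finger_force': 0.0, 'opening': 0.08547001900580863} 0.008
```

View pics/scene0.png

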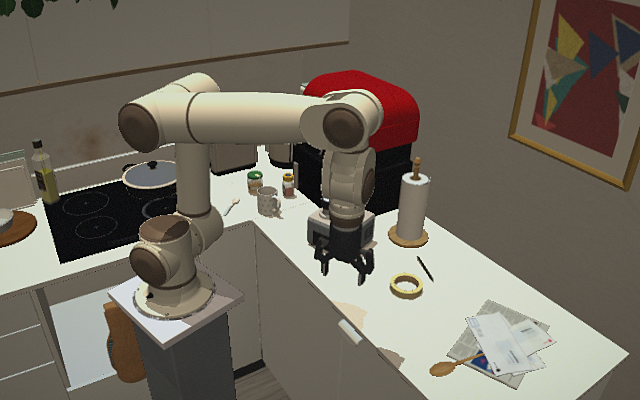

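View pics/top0.png

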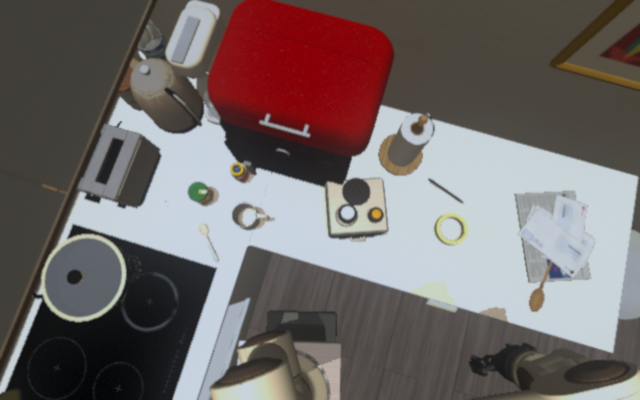

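The top view shows the grinder at about (357,207), with the dial's disc at (347,213), the orange button at (376,214) and the hopper lid at (356,190). The paper towel is at (405,150) and the tall red appliance is behind the grinder.

```bash
cat > h.py <<'E'
import numpy as np, cv2
from station import robot, vision
def ray(n,uv,z):
    i=vision.camera_info(n);K=i["camera_matrix"]
    d=(np.array(uv,float)-K[:2,2])/K[0,0]; p=d.copy()
    for _ in range(20): p=d/(1+i["k1"]*(p@p))
    R,t=i["R"],i["t"]; c=-R.T@t; v=R.T@np.array([*p,1]); s=(z-c[2])/v[2]
    return c+s*v
def blob(img,lo,hi,box,conv=cv2.COLOR_BGR2HSV):
    x0,y0,x1,y1=box; m=cv2.inRange(cv2.cvtColor(img[y0:y1,x0:x1],conv),lo,hi)
    n,l,s,c=cv2.connectedComponentsWithStats(m); k=1+np.argmax(s[1:,4])
    return c[k]+[x0,y0], s[k]
E
python3 - <<'E'
from h import *
im=cv2.imread("pics/top0.png")
b,s=blob(im,(8,150,120),(25,255,255),(362,200,392,230)); B=ray("top",b,.160); print(b,s,B)
a,s=blob(im,(0,0,140),(180,60,255),(337,203,358,224)); D=ray("top",a,.182); print(a,s,D)
k,s=blob(im,(0,0,0),(180,255,70),(338,176,374,205)); H=ray("top",k,.142); print(k,s,H)
# fit yaw with local points
L=np.array([[-35,-50],[-30,35],[40,0]])/1000; W=np.array([B[:2],D[:2],H[:2]])
l=L-L.mean(0);w=W-W.mean(0)
yaw=np.arctan2((l[:,0]*w[:,1]-l[:,1]*w[:,0]).sum(),(l*w).sum()); c,s_=np.cos(yaw),np.sin(yaw);R=np.array([[c,-s_],[s_,c]])
o=W.mean(0)-R@L.mean(0); print("yaw",np.degrees(yaw),"origin",o,"resid mm",(W-(L@R.T+o))*1000); print("fit",L@R.T+o)
cv2.imwrite("pics/c.png",cv2.resize(im[140:260,290:450],None,fx=5,fy=5,interpolation=cv2.INTER_CUBIC))
print(ray("top",(405,150),.02), ray("top",(350,185),0),ray("top",(391,60),.3))
E
```

```text
[375.97333333 213.44      ] [10  9  9 10 75] [ 0.53440972 -0.24896238  0.16      ]
[347.27152318 212.25827815] [  4   3  14  14 151] [ 0.5320831  -0.16448412  0.182     ]
[355.87077535 191.31013917] [  6   3  25  26 503] [ 0.60221168 -0.19187876  0.142     ]
yaw 5.576925717368479 origin [ 0.56404281 -0.1959889 ] resid mm [[ 0.34213544  0.19122869]
 [ 1.29966028 -0.41408349]
 [-1.64179571  0.2228548 ]]
fit [[ 0.53406759 -0.24915361]
 [ 0.53078344 -0.16407003]
 [ 0.60385348 -0.19210162]]
[ 0.77528501 -0.36660609  0.02      ] [ 0.65432644 -0.1846926   0.        ] [ 0.93879594 -0.27104779  0.3       ]
```

View pics/c.png

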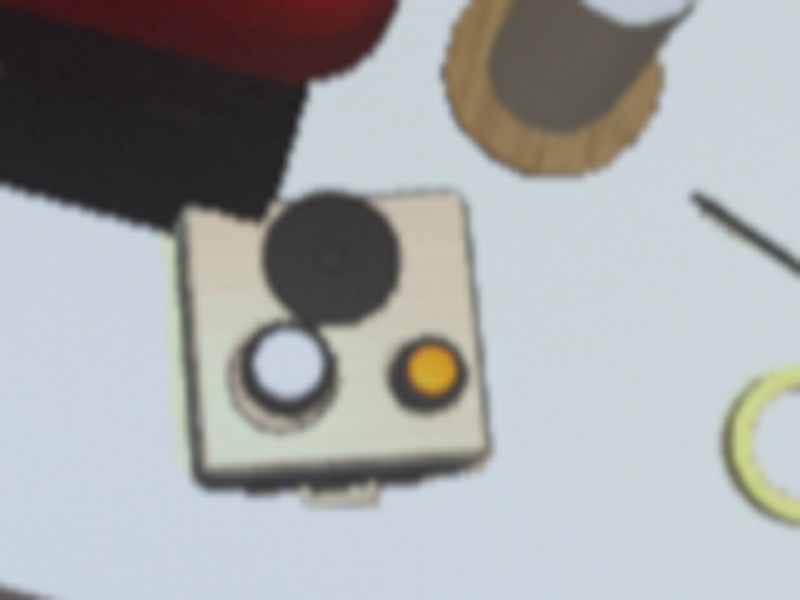

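arm_command(
  commands=[
    {"tx": 3, "ty": -1.5, "claw": 1},
    {"tx": 6, "ty": -3, "claw": 1},
    {"tx": 9, "ty": -4.5, "claw": 1},
    {"tx": 12, "ty": -6, "claw": 1},
    {"tx": 15, "ty": -7.5, "claw": 1},
    {"tx": 18, "ty": -9, "claw": 1},
    {"tx": 21, "ty": -10.5, "claw": 1},
    {"tx": 24, "ty": -12, "claw": 1},
    {"tx": 27, "ty": -13.5, "claw": 1},
    {"tx": 30, "ty": -15, "claw": 1},
  ],
)

```text
$.commands[0]: bad value
```

```bash
python3 -c "
from h import *
s=robot.sense();print(s['joints'],s['eef_pos'],s['eef_rot'])"
```

```text
[-7.15617108e+01  5.00808319e+00  1.00409463e+01  9.50993828e+01
 -2.08249005e-03  9.00002100e+01] [ 0.17388822 -0.52159514  0.23867015] [-1.79933480e+02  2.08273251e-03  1.84380815e+01]
```

arm_command(
  commands=[
    {"rx": 0, "ry": 0, "rz": 0, "tx": 3, "ty": -1.5, "tz": 0, "claw": 1},
    {"rx": 0, "ry": 0, "rz": 0, "tx": 6, "ty": -3, "tz": 0, "claw": 1},
    {"rx": 0, "ry": 0, "rz": 0, "tx": 9, "ty": -4.5, "tz": 0, "claw": 1},
    {"rx": 0, "ry": 0, "rz": 0, "tx": 12, "ty": -6, "tz": 0, "claw": 1},
    {"rx": 0, "ry": 0, "rz": 0, "tx": 15, "ty": -7.5, "tz": 0, "claw": 1},
    {"rx": 0, "ry": 0, "rz": 0, "tx": 18, "ty": -9, "tz": 0, "claw": 1},
    {"rx": 0, "ry": 0, "rz": 0, "tx": 21, "ty": -10.5, "tz": 0, "claw": 1},
    {"rx": 0, "ry": 0, "rz": 0, "tx": 24, "ty": -12, "tz": 0, "claw": 1},
    {"rx": 0, "ry": 0, "rz": 0, "tx": 27, "ty": -13.5, "tz": 0, "claw": 1},
    {"rx": 0, "ry": 0, "rz": 0, "tx": 30, "ty": -15, "tz": 0, "claw": 1},
  ],
)

```text
time_s: 0.93
eef_pos: [0.4119, -0.2831, 0.2391]
eef_rot: [-180.0, 0.0, 18.4]
wrist_force: [1.0, -0.3, 0.1]
opening: 0.0858
finger_force: 0.0
```

```bash
python3 -c "
from h import *
s=robot.sense();print(s['joints'],s['eef_pos'],s['eef_rot'])"
```

```text
[-3.44997857e+01 -1.88457403e+00  3.04102934e+00  9.49406325e+01
 -2.11114598e-03  1.27062156e+02] [ 0.41194176 -0.28312985  0.23908475] [-1.79989279e+02  1.07424023e-02  1.84380593e+01]
```

arm_command(
  commands=[
    {"rx": 0, "ry": 0, "rz": -0.12, "tx": 1.5, "ty": -0.75, "tz": 0, "claw": 1},
    {"rx": 0, "ry": 0, "rz": -0.24, "tx": 3, "ty": -1.5, "tz": 0, "claw": 1},
    {"rx": 0, "ry": 0, "rz": -0.36, "tx": 4.5, "ty": -2.25, "tz": 0, "claw": 1},
    {"rx": 0, "ry": 0, "rz": -0.48, "tx": 6, "ty": -3, "tz": 0, "claw": 1},
    {"rx": 0, "ry": 0, "rz": -0.6, "tx": 7.5, "ty": -3.75, "tz": 0, "claw": 1},
    {"rx": 0, "ry": 0, "rz": -0.72, "tx": 9, "ty": -4.5, "tz": 0, "claw": 1},
    {"rx": 0, "ry": 0, "rz": -0.84, "tx": 10.5, "ty": -5.25, "tz": 0, "claw": 1},
    {"rx": 0, "ry": 0, "rz": -0.96, "tx": 12, "ty": -6, "tz": 0, "claw": 1},
    {"rx": 0, "ry": 0, "rz": -1.08, "tx": 13.5, "ty": -6.75, "tz": 0, "claw": 1},
    {"rx": 0, "ry": 0, "rz": -1.2, "tx": 15.05, "ty": -7.55, "tz": 0, "claw": 1},
  ],
)

```text
time_s: 1.77
eef_pos: [0.5304, -0.1647, 0.2389]
eef_rot: [-180.0, -0.0, 87.5]
wrist_force: [-0.1, 0.5, 0.9]
opening: 0.0854
finger_force: 0.0
```

arm_command(
  commands=[
    {"rx": 0, "ry": 0, "rz": -0.12, "tx": 0, "ty": 0, "tz": 0, "claw": 1},
    {"rx": 0, "ry": 0, "rz": -0.24, "tx": 0, "ty": 0, "tz": 0, "claw": 1},
    {"rx": 0, "ry": 0, "rz": -0.36, "tx": 0, "ty": 0, "tz": 0, "claw": 1},
    {"rx": 0, "ry": 0, "rz": -0.48, "tx": 0, "ty": 0, "tz": 0, "claw": 1},
    {"rx": 0, "ry": 0, "rz": -0.6, "tx": 0, "ty": 0, "tz": 0, "claw": 1},
    {"rx": 0, "ry": 0, "rz": -0.72, "tx": 0, "ty": 0, "tz": 0, "claw": 1},
    {"rx": 0, "ry": 0, "rz": -0.84, "tx": 0, "ty": 0, "tz": 0, "claw": 1},
    {"rx": 0, "ry": 0, "rz": -0.96, "tx": 0, "ty": 0, "tz": 0, "claw": 1},
    {"rx": 0, "ry": 0, "rz": -1.05, "tx": 0, "ty": 0, "tz": 0, "claw": 1},
    {"rx": 0, "ry": 0, "rz": -1.05, "tx": 0, "ty": 0, "tz": 0, "claw": 1},
  ],
)

```text
time_s: 2.6
eef_pos: [0.5299, -0.1653, 0.2389]
eef_rot: [-180.0, -0.0, 147.6]
wrist_force: [1.4, -0.4, -0.8]
opening: 0.0854
finger_force: 0.0
```

```bash
python3 - <<'E'
from h import *
s=robot.sense();print(s['joints'],s['eef_pos'],s['eef_rot'],s['torque'],s['wrist_force'])
im=vision.capture("scene"); cv2.imwrite("pics/s1.png",cv2.resize(im[150:290,250:450],None,fx=4,fy=4,interpolation=cv2.INTER_CUBIC))
E
```

```text
[-1.73298428e+01  5.72273818e+00  1.08327199e+01  9.51555077e+01
 -1.23778118e-03  1.50886683e+01] [ 0.52987896 -0.165348    0.23887129] [-1.79986954e+02 -4.36342779e-02  1.47581485e+02] [-0.0025473  -0.00263616  0.01363924] [ 1.40896437 -0.3982035  -0.75874411]
```

View pics/s1.png

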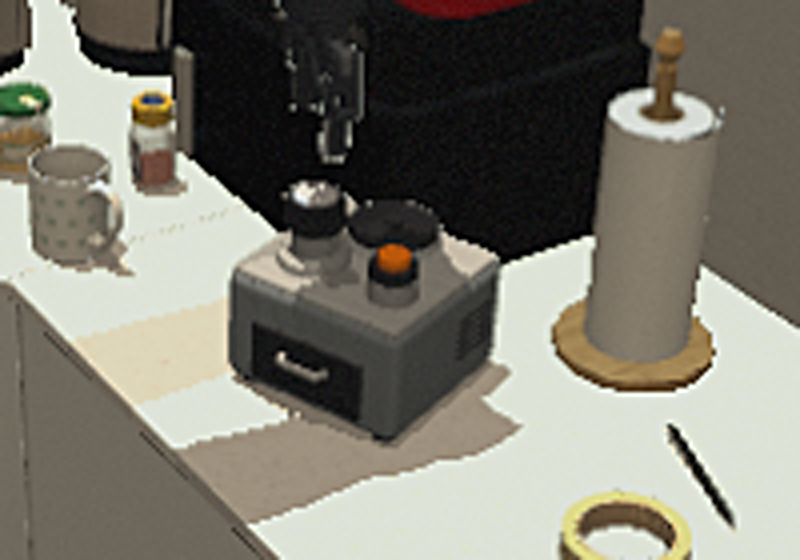

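The gripper hangs above the dial, which is at about (328,198) in the full scene image. The grinder and the surroundings are clear. I'll cross-check the dial position in this second view.

```bash
python3 - <<'E'
from h import *
print(ray("scene",(250+314/4,150+193/4),.182), ray("scene",(250+397/4,150+256/4),.160))
E
```

```text
[ 0.53330874 -0.16166775  0.182     ] [ 0.53218254 -0.25492385  0.16      ]
```

arm_command(
  commands=[
    {"rx": 0, "ry": 0, "rz": 0, "tx": -0.05, "ty": 0.2, "tz": 1, "claw": 1},
    {"rx": 0, "ry": 0, "rz": 0, "tx": -0.05, "ty": 0.2, "tz": 2, "claw": 1},
    {"rx": 0, "ry": 0, "rz": 0, "tx": -0.05, "ty": 0.2, "tz": 3, "claw": 1},
    {"rx": 0, "ry": 0, "rz": 0, "tx": -0.05, "ty": 0.2, "tz": 4, "claw": 1},
    {"rx": 0, "ry": 0, "rz": 0, "tx": -0.05, "ty": 0.2, "tz": 5, "claw": 1},
    {"rx": 0, "ry": 0, "rz": 0, "tx": -0.05, "ty": 0.2, "tz": 6, "claw": 1},
    {"rx": 0, "ry": 0, "rz": 0, "tx": -0.05, "ty": 0.2, "tz": 6.7, "claw": 1},
    {"rx": 0, "ry": 0, "rz": 0, "tx": -0.05, "ty": 0.2, "tz": 7.3, "claw": 1},
    {"rx": 0, "ry": 0, "rz": 0, "tx": -0.05, "ty": 0.2, "tz": 7.3, "claw": 1},
    {"rx": 0, "ry": 0, "rz": 0, "tx": -0.05, "ty": 0.2, "tz": 7.3, "claw": 1},
  ],
)

```text
time_s: 3.48
eef_pos: [0.5314, -0.1639, 0.1662]
eef_rot: [-180.0, -0.0, 147.3]
wrist_force: [0.7, 0.4, 0.7]
opening: 0.0857
finger_force: 0.0
```

arm_command(
  commands=[
    {"rx": 0, "ry": 0, "rz": 0, "tx": 0, "ty": 0, "tz": 0, "claw": 0.4},
    {"rx": 0, "ry": 0, "rz": 0, "tx": 0, "ty": 0, "tz": 0, "claw": 0.3},
    {"rx": 0, "ry": 0, "rz": 0, "tx": 0, "ty": 0, "tz": 0, "claw": 0.2},
    {"rx": 0, "ry": 0, "rz": 0, "tx": 0, "ty": 0, "tz": 0, "claw": 0.1},
    {"rx": 0, "ry": 0, "rz": 0, "tx": 0, "ty": 0, "tz": 0, "claw": -0.1},
    {"rx": 0, "ry": 0, "rz": 0, "tx": 0, "ty": 0, "tz": 0, "claw": -0.5},
    {"rx": 0, "ry": 0, "rz": 0, "tx": 0, "ty": 0, "tz": 0, "claw": -1},
    {"rx": 0, "ry": 0, "rz": 0, "tx": 0, "ty": 0, "tz": 0, "claw": -1},
    {"rx": 0, "ry": 0, "rz": 0, "tx": 0, "ty": 0, "tz": 0, "claw": -1},
    {"rx": 0, "ry": 0, "rz": 0, "tx": 0, "ty": 0, "tz": 0, "claw": -1},
  ],
  newtons=40,
)

```text
time_s: 4.32
eef_pos: [0.5326, -0.1629, 0.1677]
eef_rot: [179.8, 0.1, 147.4]
wrist_force: [3.0, 6.7, 4.9]
opening: 0.0507
finger_force: 42.3
```

```bash
cat > s.py <<'E'
from h import *
s=robot.sense()
for k in ('time_s','joints','eef_pos','eef_rot','wrist_force','torque','opening','finger_force'): print(k,np.round(s[k],4))
E
python3 s.py
```

```text
time_s 4.3167
joints [-17.0868   4.8989   2.0625  87.0129   0.1512  15.5068]
eef_pos [ 0.5326 -0.1629  0.1677]
eef_rot [1.798140e+02 1.048000e-01 1.474064e+02]
wrist_force [2.9976 6.6694 4.8743]
torque [ 1.3841 -0.5813 -0.0253]
opening 0.0507
finger_force 42.3064
```

arm_command(
  commands=[
    {"rx": 0, "ry": 0, "rz": 0.05, "tx": 0, "ty": 0.05, "tz": 0, "claw": -1},
    {"rx": 0, "ry": 0, "rz": 0.1, "tx": 0, "ty": 0.1, "tz": 0, "claw": -1},
    {"rx": 0, "ry": 0, "rz": 0.15, "tx": 0, "ty": 0.15, "tz": 0, "claw": -1},
    {"rx": 0, "ry": 0, "rz": 0.2, "tx": 0, "ty": 0.15, "tz": 0, "claw": -1},
    {"rx": 0, "ry": 0, "rz": 0.25, "tx": 0, "ty": 0.15, "tz": 0, "claw": -1},
    {"rx": 0, "ry": 0, "rz": 0.3, "tx": 0, "ty": 0.15, "tz": 0, "claw": -1},
    {"rx": 0, "ry": 0, "rz": 0.35, "tx": 0, "ty": 0.15, "tz": 0, "claw": -1},
    {"rx": 0, "ry": 0, "rz": 0.4, "tx": 0, "ty": 0.15, "tz": 0, "claw": -1},
    {"rx": 0, "ry": 0, "rz": 0.4, "tx": 0, "ty": 0.15, "tz": 0, "claw": -1},
    {"rx": 0, "ry": 0, "rz": 0.4, "tx": 0, "ty": 0.15, "tz": 0, "claw": -1},
  ],
)

```text
time_s: 5.15
eef_pos: [0.5326, -0.1629, 0.1677]
eef_rot: [179.9, 0.1, 124.4]
wrist_force: [-1.7, -0.4, 6.5]
opening: 0.051
finger_force: 42.4
```

```bash
python3 s.py
```

```text
time_s 5.15
joints [-1.70033e+01  4.94350e+00  2.11330e+00  8.70575e+01 -2.40000e-03
  3.86004e+01]
eef_pos [ 0.5326 -0.1629  0.1677]
eef_rot [1.799318e+02 8.930000e-02 1.243962e+02]
wrist_force [-1.6694 -0.4052  6.5234]
torque [ 0.1345  0.2117 -0.1069]
opening 0.051
finger_force 42.3747
```

arm_command(
  commands=[
    {"rx": 0, "ry": 0, "rz": 0.04, "tx": 0, "ty": 0, "tz": 0, "claw": -1},
    {"rx": 0, "ry": 0, "rz": 0.08, "tx": 0, "ty": 0, "tz": 0, "claw": -1},
    {"rx": 0, "ry": 0, "rz": 0.12, "tx": 0, "ty": 0, "tz": 0, "claw": -1},
    {"rx": 0, "ry": 0, "rz": 0.16, "tx": 0, "ty": 0, "tz": 0, "claw": -1},
    {"rx": 0, "ry": 0, "rz": 0.2, "tx": 0, "ty": 0, "tz": 0, "claw": -1},
    {"rx": 0, "ry": 0, "rz": 0.2, "tx": 0, "ty": 0, "tz": 0, "claw": -1},
    {"rx": 0, "ry": 0, "rz": 0.2, "tx": 0, "ty": 0, "tz": 0, "claw": -1},
    {"rx": 0, "ry": 0, "rz": 0.2, "tx": 0, "ty": 0, "tz": 0, "claw": -1},
    {"rx": 0, "ry": 0, "rz": 0.2, "tx": 0, "ty": 0, "tz": 0, "claw": -1},
    {"rx": 0, "ry": 0, "rz": 0.2, "tx": 0, "ty": 0, "tz": 0, "claw": -1},
  ],
)

```text
time_s: 5.98
eef_pos: [0.5325, -0.1629, 0.1677]
eef_rot: [179.9, 0.1, 113.0]
wrist_force: [-2.9, -0.2, 5.3]
opening: 0.0506
finger_force: 42.4
```

```bash
python3 s.py
```

```text
time_s 5.9833
joints [-1.70066e+01  4.94330e+00  2.11030e+00  8.70626e+01 -1.21000e-02
  5.00350e+01]
eef_pos [ 0.5325 -0.1629  0.1677]
eef_rot [1.799278e+02 7.630000e-02 1.129583e+02]
wrist_force [-2.9121 -0.2051  5.2851]
torque [ 0.0117  0.2459 -0.0441]
opening 0.0506
finger_force 42.3891
```

arm_command(
  commands=[
    {"rx": 0, "ry": 0, "rz": 0.02, "tx": 0, "ty": 0, "tz": 0, "claw": -1},
    {"rx": 0, "ry": 0, "rz": 0.04, "tx": 0, "ty": 0, "tz": 0, "claw": -1},
    {"rx": 0, "ry": 0, "rz": 0.06, "tx": 0, "ty": 0, "tz": 0, "claw": -1},
    {"rx": 0, "ry": 0, "rz": 0.08, "tx": 0, "ty": 0, "tz": 0, "claw": -1},
    {"rx": 0, "ry": 0, "rz": 0.08, "tx": 0, "ty": 0, "tz": 0, "claw": -1},
    {"rx": 0, "ry": 0, "rz": 0.08, "tx": 0, "ty": 0, "tz": 0, "claw": -1},
    {"rx": 0, "ry": 0, "rz": 0.08, "tx": 0, "ty": 0, "tz": 0, "claw": -1},
    {"rx": 0, "ry": 0, "rz": 0.08, "tx": 0, "ty": 0, "tz": 0, "claw": -1},
    {"rx": 0, "ry": 0, "rz": 0.08, "tx": 0, "ty": 0, "tz": 0, "claw": -1},
    {"rx": 0, "ry": 0, "rz": 0.08, "tx": 0, "ty": 0, "tz": 0, "claw": -1},
  ],
)

```text
time_s: 6.82
eef_pos: [0.5325, -0.163, 0.1677]
eef_rot: [179.9, 0.1, 108.4]
wrist_force: [-2.9, -1.1, 5.7]
opening: 0.0509
finger_force: 42.4
```

```bash
python3 s.py | grep -E "rot|torq|opening|force"
```

```text
eef_rot [1.799259e+02 7.240000e-02 1.083740e+02]
wrist_force [-2.9115 -1.1291  5.7204]
torque [-0.0353  0.2027 -0.08  ]
opening 0.0509
finger_force 42.3914
```

arm_command(
  commands=[
    {"rx": 0, "ry": 0, "rz": 0.02, "tx": 0, "ty": 0, "tz": 0, "claw": -1},
    {"rx": 0, "ry": 0, "rz": 0.04, "tx": 0, "ty": 0, "tz": 0, "claw": -1},
    {"rx": 0, "ry": 0, "rz": 0.06, "tx": 0, "ty": 0, "tz": 0, "claw": -1},
    {"rx": 0, "ry": 0, "rz": 0.08, "tx": 0, "ty": 0, "tz": 0, "claw": -1},
    {"rx": 0, "ry": 0, "rz": 0.08, "tx": 0, "ty": 0, "tz": 0, "claw": -1},
    {"rx": 0, "ry": 0, "rz": 0.08, "tx": 0, "ty": 0, "tz": 0, "claw": -1},
    {"rx": 0, "ry": 0, "rz": 0.08, "tx": 0, "ty": 0, "tz": 0, "claw": -1},
    {"rx": 0, "ry": 0, "rz": 0.08, "tx": 0, "ty": 0, "tz": 0, "claw": -1},
    {"rx": 0, "ry": 0, "rz": 0.08, "tx": 0, "ty": 0, "tz": 0, "claw": -1},
    {"rx": 0, "ry": 0, "rz": 0.08, "tx": 0, "ty": 0, "tz": 0, "claw": -1},
  ],
)

```text
time_s: 7.65
eef_pos: [0.5325, -0.163, 0.1677]
eef_rot: [179.9, 0.1, 103.8]
wrist_force: [-1.6, -0.8, 6.4]
opening: 0.0507
finger_force: 42.4
```

```bash
python3 s.py | grep -E "rot|torq|opening|force"
```

```text
eef_rot [1.799214e+02 6.720000e-02 1.037853e+02]
wrist_force [-1.5791 -0.7693  6.3715]
torque [-0.0393  0.2338 -0.162 ]
opening 0.0507
finger_force 42.3956
```

arm_command(
  commands=[
    {"rx": 0, "ry": 0, "rz": 0.02, "tx": 0, "ty": 0, "tz": 0, "claw": -1},
    {"rx": 0, "ry": 0, "rz": 0.04, "tx": 0, "ty": 0, "tz": 0, "claw": -1},
    {"rx": 0, "ry": 0, "rz": 0.06, "tx": 0, "ty": 0, "tz": 0, "claw": -1},
    {"rx": 0, "ry": 0, "rz": 0.08, "tx": 0, "ty": 0, "tz": 0, "claw": -1},
    {"rx": 0, "ry": 0, "rz": 0.08, "tx": 0, "ty": 0, "tz": 0, "claw": -1},
    {"rx": 0, "ry": 0, "rz": 0.08, "tx": 0, "ty": 0, "tz": 0, "claw": -1},
    {"rx": 0, "ry": 0, "rz": 0.08, "tx": 0, "ty": 0, "tz": 0, "claw": -1},
    {"rx": 0, "ry": 0, "rz": 0.08, "tx": 0, "ty": 0, "tz": 0, "claw": -1},
    {"rx": 0, "ry": 0, "rz": 0.08, "tx": 0, "ty": 0, "tz": 0, "claw": -1},
    {"rx": 0, "ry": 0, "rz": 0.08, "tx": 0, "ty": 0, "tz": 0, "claw": -1},
  ],
)

```text
time_s: 8.48
eef_pos: [0.5325, -0.163, 0.1676]
eef_rot: [179.9, 0.1, 99.2]
wrist_force: [-2.7, -0.6, 6.2]
opening: 0.0505
finger_force: 42.4
```

```bash
python3 s.py | grep -E "rot|torq|opening|force"
```

```text
eef_rot [1.79920e+02 6.14000e-02 9.92119e+01]
wrist_force [-2.6811 -0.6101  6.2404]
torque [-0.0439  0.3069  0.0379]
opening 0.0505
finger_force 42.4026
```

arm_command(
  commands=[
    {"rx": 0, "ry": 0, "rz": 0.03, "tx": 0, "ty": 0, "tz": 0, "claw": -1},
    {"rx": 0, "ry": 0, "rz": 0.06, "tx": 0, "ty": 0, "tz": 0, "claw": -1},
    {"rx": 0, "ry": 0, "rz": 0.09, "tx": 0, "ty": 0, "tz": 0, "claw": -1},
    {"rx": 0, "ry": 0, "rz": 0.12, "tx": 0, "ty": 0, "tz": 0, "claw": -1},
    {"rx": 0, "ry": 0, "rz": 0.15, "tx": 0, "ty": 0, "tz": 0, "claw": -1},
    {"rx": 0, "ry": 0, "rz": 0.15, "tx": 0, "ty": 0, "tz": 0, "claw": -1},
    {"rx": 0, "ry": 0, "rz": 0.15, "tx": 0, "ty": 0, "tz": 0, "claw": -1},
    {"rx": 0, "ry": 0, "rz": 0.15, "tx": 0, "ty": 0, "tz": 0, "claw": -1},
    {"rx": 0, "ry": 0, "rz": 0.15, "tx": 0, "ty": 0, "tz": 0, "claw": -1},
    {"rx": 0, "ry": 0, "rz": 0.15, "tx": 0, "ty": 0, "tz": 0, "claw": -1},
  ],
)

```text
time_s: 9.32
eef_pos: [0.5324, -0.163, 0.1677]
eef_rot: [179.9, 0.1, 90.6]
wrist_force: [-3.8, -0.8, 6.3]
opening: 0.0507
finger_force: 42.4
```

```bash
python3 s.py | grep -E "rot|torq|opening|force"
```

```text
eef_rot [1.799177e+02 5.410000e-02 9.060940e+01]
wrist_force [-3.8164 -0.7712  6.3324]
torque [-0.1158  0.3504 -0.0346]
opening 0.0507
finger_force 42.4082
```

arm_command(
  commands=[
    {"rx": 0, "ry": 0, "rz": 0.02, "tx": 0, "ty": 0, "tz": 0, "claw": -1},
    {"rx": 0, "ry": 0, "rz": 0.04, "tx": 0, "ty": 0, "tz": 0, "claw": -1},
    {"rx": 0, "ry": 0, "rz": 0.06, "tx": 0, "ty": 0, "tz": 0, "claw": -1},
    {"rx": 0, "ry": 0, "rz": 0.08, "tx": 0, "ty": 0, "tz": 0, "claw": -1},
    {"rx": 0, "ry": 0, "rz": 0.1, "tx": 0, "ty": 0, "tz": 0, "claw": -1},
    {"rx": 0, "ry": 0, "rz": 0.1, "tx": 0, "ty": 0, "tz": 0, "claw": -1},
    {"rx": 0, "ry": 0, "rz": 0.1, "tx": 0, "ty": 0, "tz": 0, "claw": -1},
    {"rx": 0, "ry": 0, "rz": 0.1, "tx": 0, "ty": 0, "tz": 0, "claw": -1},
    {"rx": 0, "ry": 0, "rz": 0.1, "tx": 0, "ty": 0, "tz": 0, "claw": -1},
    {"rx": 0, "ry": 0, "rz": 0.1, "tx": 0, "ty": 0, "tz": 0, "claw": -1},
  ],
)

```text
time_s: 10.15
eef_pos: [0.5324, -0.163, 0.1677]
eef_rot: [179.9, 0.0, 84.9]
wrist_force: [-2.9, -0.1, 6.1]
opening: 0.0511
finger_force: 42.4
```

```bash
python3 s.py | grep -E "rot|torq|opening|force"
```

```text
eef_rot [1.799159e+02 4.580000e-02 8.487470e+01]
wrist_force [-2.8726 -0.1234  6.1402]
torque [-0.1419  0.3917 -0.1715]
opening 0.0511
finger_force 42.4163
```

arm_command(
  commands=[
    {"rx": 0, "ry": 0, "rz": 0.02, "tx": 0, "ty": 0, "tz": 0, "claw": -1},
    {"rx": 0, "ry": 0, "rz": 0.04, "tx": 0, "ty": 0, "tz": 0, "claw": -1},
    {"rx": 0, "ry": 0, "rz": 0.06, "tx": 0, "ty": 0, "tz": 0, "claw": -1},
    {"rx": 0, "ry": 0, "rz": 0.08, "tx": 0, "ty": 0, "tz": 0, "claw": -1},
    {"rx": 0, "ry": 0, "rz": 0.1, "tx": 0, "ty": 0, "tz": 0, "claw": -1},
    {"rx": 0, "ry": 0, "rz": 0.1, "tx": 0, "ty": 0, "tz": 0, "claw": -1},
    {"rx": 0, "ry": 0, "rz": 0.1, "tx": 0, "ty": 0, "tz": 0, "claw": -1},
    {"rx": 0, "ry": 0, "rz": 0.1, "tx": 0, "ty": 0, "tz": 0, "claw": -1},
    {"rx": 0, "ry": 0, "rz": 0.1, "tx": 0, "ty": 0, "tz": 0, "claw": -1},
    {"rx": 0, "ry": 0, "rz": 0.1, "tx": 0, "ty": 0, "tz": 0, "claw": -1},
  ],
)

```text
time_s: 10.98
eef_pos: [0.5324, -0.163, 0.1676]
eef_rot: [179.9, 0.0, 79.2]
wrist_force: [-3.8, -0.9, 5.7]
opening: 0.0506
finger_force: 42.4
```

```bash
python3 s.py | grep -E "rot|torq|opening|force"
```

```text
eef_rot [1.79917e+02 3.86000e-02 7.91511e+01]
wrist_force [-3.8081 -0.8784  5.6982]
torque [-0.1723  0.4464 -0.0393]
opening 0.0506
finger_force 42.4247
```

arm_command(
  commands=[
    {"rx": 0, "ry": 0, "rz": 0.05, "tx": 0, "ty": 0, "tz": 0, "claw": -1},
    {"rx": 0, "ry": 0, "rz": 0.1, "tx": 0, "ty": 0, "tz": 0, "claw": -1},
    {"rx": 0, "ry": 0, "rz": 0.15, "tx": 0, "ty": 0, "tz": 0, "claw": -1},
    {"rx": 0, "ry": 0, "rz": 0.2, "tx": 0, "ty": 0, "tz": 0, "claw": -1},
    {"rx": 0, "ry": 0, "rz": 0.25, "tx": 0, "ty": 0, "tz": 0, "claw": -1},
    {"rx": 0, "ry": 0, "rz": 0.28, "tx": 0, "ty": 0, "tz": 0, "claw": -1},
    {"rx": 0, "ry": 0, "rz": 0.3, "tx": 0, "ty": 0, "tz": 0, "claw": -1},
    {"rx": 0, "ry": 0, "rz": 0.3, "tx": 0, "ty": 0, "tz": 0, "claw": -1},
    {"rx": 0, "ry": 0, "rz": 0.3, "tx": 0, "ty": 0, "tz": 0, "claw": -1},
    {"rx": 0, "ry": 0, "rz": 0.3, "tx": 0, "ty": 0, "tz": 0, "claw": -1},
  ],
)

```text
time_s: 11.82
eef_pos: [0.5323, -0.1629, 0.1676]
eef_rot: [179.9, 0.0, 62.0]
wrist_force: [-4.3, -0.1, 7.2]
opening: 0.0505
finger_force: 42.4
```

```bash
python3 s.py | grep -E "rot|torq|opening|force"
```

```text
eef_rot [1.799206e+02 1.770000e-02 6.196970e+01]
wrist_force [-4.3087 -0.1338  7.179 ]
torque [-0.1677  0.5646 -0.0713]
opening 0.0505
finger_force 42.443
```

arm_command(
  commands=[
    {"rx": 0, "ry": 0, "rz": 0.05, "tx": 0, "ty": 0, "tz": 0, "claw": -1},
    {"rx": 0, "ry": 0, "rz": 0.1, "tx": 0, "ty": 0, "tz": 0, "claw": -1},
    {"rx": 0, "ry": 0, "rz": 0.15, "tx": 0, "ty": 0, "tz": 0, "claw": -1},
    {"rx": 0, "ry": 0, "rz": 0.2, "tx": 0, "ty": 0, "tz": 0, "claw": -1},
    {"rx": 0, "ry": 0, "rz": 0.22, "tx": 0, "ty": 0, "tz": 0, "claw": -1},
    {"rx": 0, "ry": 0, "rz": 0.22, "tx": 0, "ty": 0, "tz": 0, "claw": -1},
    {"rx": 0, "ry": 0, "rz": 0.22, "tx": 0, "ty": 0, "tz": 0, "claw": -1},
    {"rx": 0, "ry": 0, "rz": 0.22, "tx": 0, "ty": 0, "tz": 0, "claw": -1},
    {"rx": 0, "ry": 0, "rz": 0.22, "tx": 0, "ty": 0, "tz": 0, "claw": -1},
    {"rx": 0, "ry": 0, "rz": 0.22, "tx": 0, "ty": 0, "tz": 0, "claw": -1},
  ],
)

```text
time_s: 12.65
eef_pos: [0.5322, -0.163, 0.1677]
eef_rot: [179.9, 0.0, 49.4]
wrist_force: [-4.4, 0.2, 6.5]
opening: 0.0502
finger_force: 42.5
```

```bash
python3 s.py | grep -E "rot|torq|opening|force"
```

```text
eef_rot [1.79922e+02 3.60000e-03 4.93512e+01]
wrist_force [-4.42    0.1846  6.4947]
torque [-0.1805  0.6559 -0.1541]
opening 0.0502
finger_force 42.4593
```

arm_command(
  commands=[
    {"rx": 0, "ry": 0, "rz": 0.02, "tx": 0, "ty": 0, "tz": 0, "claw": -1},
    {"rx": 0, "ry": 0, "rz": 0.04, "tx": 0, "ty": 0, "tz": 0, "claw": -1},
    {"rx": 0, "ry": 0, "rz": 0.06, "tx": 0, "ty": 0, "tz": 0, "claw": -1},
    {"rx": 0, "ry": 0, "rz": 0.08, "tx": 0, "ty": 0, "tz": 0, "claw": -1},
    {"rx": 0, "ry": 0, "rz": 0.1, "tx": 0, "ty": 0, "tz": 0, "claw": -1},
    {"rx": 0, "ry": 0, "rz": 0.1, "tx": 0, "ty": 0, "tz": 0, "claw": -1},
    {"rx": 0, "ry": 0, "rz": 0.1, "tx": 0, "ty": 0, "tz": 0, "claw": -1},
    {"rx": 0, "ry": 0, "rz": 0.1, "tx": 0, "ty": 0, "tz": 0, "claw": -1},
    {"rx": 0, "ry": 0, "rz": 0.1, "tx": 0, "ty": 0, "tz": 0, "claw": -1},
    {"rx": 0, "ry": 0, "rz": 0.1, "tx": 0, "ty": 0, "tz": 0, "claw": -1},
  ],
)

```text
time_s: 13.48
eef_pos: [0.5322, -0.1629, 0.1676]
eef_rot: [179.9, -0.0, 43.6]
wrist_force: [-4.3, 0.6, 7.1]
opening: 0.0508
finger_force: 42.5
```

```bash
python3 s.py | grep -E "rot|torq|opening|force"
```

```text
eef_rot [ 1.799312e+02 -7.000000e-04  4.363490e+01]
wrist_force [-4.3064  0.5624  7.0992]
torque [-0.1522  0.7131 -0.0506]
opening 0.0508
finger_force 42.465
```

arm_command(
  commands=[
    {"rx": 0, "ry": 0, "rz": 0.05, "tx": 0, "ty": 0, "tz": 0, "claw": -1},
    {"rx": 0, "ry": 0, "rz": 0.1, "tx": 0, "ty": 0, "tz": 0, "claw": -1},
    {"rx": 0, "ry": 0, "rz": 0.15, "tx": 0, "ty": 0, "tz": 0, "claw": -1},
    {"rx": 0, "ry": 0, "rz": 0.2, "tx": 0, "ty": 0, "tz": 0, "claw": -1},
    {"rx": 0, "ry": 0, "rz": 0.25, "tx": 0, "ty": 0, "tz": 0, "claw": -1},
    {"rx": 0, "ry": 0, "rz": 0.28, "tx": 0, "ty": 0, "tz": 0, "claw": -1},
    {"rx": 0, "ry": 0, "rz": 0.3, "tx": 0, "ty": 0, "tz": 0, "claw": -1},
    {"rx": 0, "ry": 0, "rz": 0.32, "tx": 0, "ty": 0, "tz": 0, "claw": -1},
    {"rx": 0, "ry": 0, "rz": 0.32, "tx": 0, "ty": 0, "tz": 0, "claw": -1},
    {"rx": 0, "ry": 0, "rz": 0.32, "tx": 0, "ty": 0, "tz": 0, "claw": -1},
  ],
)

```text
time_s: 14.32
eef_pos: [0.5321, -0.1628, 0.1676]
eef_rot: [179.9, -0.0, 25.3]
wrist_force: [-5.3, 1.4, 7.5]
opening: 0.0509
finger_force: 42.5
```

```bash
python3 s.py | grep -E "rot|torq|opening|force"
```

```text
eef_rot [ 1.799415e+02 -1.960000e-02  2.529950e+01]
wrist_force [-5.3114  1.4414  7.4728]
torque [-0.1606  0.7526  0.0275]
opening 0.0509
finger_force 42.4857
```

arm_command(
  commands=[
    {"rx": 0, "ry": 0, "rz": 0.05, "tx": 0, "ty": 0, "tz": 0, "claw": -1},
    {"rx": 0, "ry": 0, "rz": 0.1, "tx": 0, "ty": 0, "tz": 0, "claw": -1},
    {"rx": 0, "ry": 0, "rz": 0.15, "tx": 0, "ty": 0, "tz": 0, "claw": -1},
    {"rx": 0, "ry": 0, "rz": 0.2, "tx": 0, "ty": 0, "tz": 0, "claw": -1},
    {"rx": 0, "ry": 0, "rz": 0.2, "tx": 0, "ty": 0, "tz": 0, "claw": -1},
    {"rx": 0, "ry": 0, "rz": 0.2, "tx": 0, "ty": 0, "tz": 0, "claw": -1},
    {"rx": 0, "ry": 0, "rz": 0.2, "tx": 0, "ty": 0, "tz": 0, "claw": -1},
    {"rx": 0, "ry": 0, "rz": 0.2, "tx": 0, "ty": 0, "tz": 0, "claw": -1},
    {"rx": 0, "ry": 0, "rz": 0.2, "tx": 0, "ty": 0, "tz": 0, "claw": -1},
    {"rx": 0, "ry": 0, "rz": 0.2, "tx": 0, "ty": 0, "tz": 0, "claw": -1},
  ],
)

```text
time_s: 15.15
eef_pos: [0.5321, -0.1628, 0.1676]
eef_rot: [179.9, -0.0, 13.8]
wrist_force: [-4.4, 0.4, 6.2]
opening: 0.0505
finger_force: 42.5
```

```bash
python3 s.py | grep -E "joints|rot|torq|opening|force"
```

```text
joints [-1.699990e+01  4.933600e+00  2.097700e+00  8.711300e+01 -2.990000e-02
eef_rot [ 1.799481e+02 -2.860000e-02  1.383270e+01]
wrist_force [-4.4497  0.4397  6.235 ]
torque [-0.1256  0.9115 -0.1429]
opening 0.0505
finger_force 42.488
```

133.6° turned and the dial is pulling onward, so a click lies just ahead. I'll step 6° over it.

arm_command(
  commands=[
    {"rx": 0, "ry": 0, "rz": 0.02, "tx": 0, "ty": 0, "tz": 0, "claw": -1},
    {"rx": 0, "ry": 0, "rz": 0.04, "tx": 0, "ty": 0, "tz": 0, "claw": -1},
    {"rx": 0, "ry": 0, "rz": 0.06, "tx": 0, "ty": 0, "tz": 0, "claw": -1},
    {"rx": 0, "ry": 0, "rz": 0.08, "tx": 0, "ty": 0, "tz": 0, "claw": -1},
    {"rx": 0, "ry": 0, "rz": 0.1, "tx": 0, "ty": 0, "tz": 0, "claw": -1},
    {"rx": 0, "ry": 0, "rz": 0.12, "tx": 0, "ty": 0, "tz": 0, "claw": -1},
    {"rx": 0, "ry": 0, "rz": 0.12, "tx": 0, "ty": 0, "tz": 0, "claw": -1},
    {"rx": 0, "ry": 0, "rz": 0.12, "tx": 0, "ty": 0, "tz": 0, "claw": -1},
    {"rx": 0, "ry": 0, "rz": 0.12, "tx": 0, "ty": 0, "tz": 0, "claw": -1},
    {"rx": 0, "ry": 0, "rz": 0.12, "tx": 0, "ty": 0, "tz": 0, "claw": -1},
  ],
)

```text
time_s: 15.98
eef_pos: [0.5321, -0.1628, 0.1677]
eef_rot: [179.9, -0.0, 7.0]
wrist_force: [-5.2, -0.3, 7.3]
opening: 0.0504
finger_force: 42.5
```

```bash
python3 s.py | grep -E "rot|torq|opening|force"
```

```text
eef_rot [ 1.799431e+02 -2.970000e-02  6.992700e+00]
wrist_force [-5.2051 -0.3037  7.2814]
torque [-0.1827  0.9302  0.2321]
opening 0.0504
finger_force 42.5043
```

arm_command(
  commands=[
    {"rx": 0, "ry": 0, "rz": 0.01, "tx": 0, "ty": 0, "tz": 0, "claw": -1},
    {"rx": 0, "ry": 0, "rz": 0.02, "tx": 0, "ty": 0, "tz": 0, "claw": -1},
    {"rx": 0, "ry": 0, "rz": 0.03, "tx": 0, "ty": 0, "tz": 0, "claw": -1},
    {"rx": 0, "ry": 0, "rz": 0.04, "tx": 0, "ty": 0, "tz": 0, "claw": -1},
    {"rx": 0, "ry": 0, "rz": 0.04, "tx": 0, "ty": 0, "tz": 0, "claw": -1},
    {"rx": 0, "ry": 0, "rz": 0.04, "tx": 0, "ty": 0, "tz": 0, "claw": -1},
    {"rx": 0, "ry": 0, "rz": 0.04, "tx": 0, "ty": 0, "tz": 0, "claw": -1},
    {"rx": 0, "ry": 0, "rz": 0.04, "tx": 0, "ty": 0, "tz": 0, "claw": -1},
    {"rx": 0, "ry": 0, "rz": 0.04, "tx": 0, "ty": 0, "tz": 0, "claw": -1},
    {"rx": 0, "ry": 0, "rz": 0.04, "tx": 0, "ty": 0, "tz": 0, "claw": -1},
  ],
)

```text
time_s: 16.82
eef_pos: [0.5321, -0.1628, 0.1676]
eef_rot: [179.9, -0.0, 4.7]
wrist_force: [-5.1, 0.5, 7.9]
opening: 0.0506
finger_force: 42.5
```

```bash
python3 s.py | grep -E "rot|torq|opening|force"
```

```text
eef_rot [ 1.799456e+02 -2.700000e-02  4.707800e+00]
wrist_force [-5.1491  0.5081  7.8701]
torque [-0.2174  0.955   0.28  ]
opening 0.0506
finger_force 42.5058
```

arm_command(
  commands=[
    {"rx": 0, "ry": 0, "rz": -0.1, "tx": 0, "ty": 0, "tz": 0, "claw": -1},
    {"rx": 0, "ry": 0, "rz": -0.2, "tx": 0, "ty": 0, "tz": 0, "claw": -1},
    {"rx": 0, "ry": 0, "rz": -0.3, "tx": 0, "ty": 0, "tz": 0, "claw": -1},
    {"rx": 0, "ry": 0, "rz": -0.4, "tx": 0, "ty": 0, "tz": 0, "claw": -1},
    {"rx": 0, "ry": 0, "rz": -0.5, "tx": 0, "ty": 0, "tz": 0, "claw": -1},
    {"rx": 0, "ry": 0, "rz": -0.6, "tx": 0, "ty": 0, "tz": 0, "claw": -1},
    {"rx": 0, "ry": 0, "rz": -0.7, "tx": 0, "ty": 0, "tz": 0, "claw": -1},
    {"rx": 0, "ry": 0, "rz": -0.8, "tx": 0, "ty": 0, "tz": 0, "claw": -1},
    {"rx": 0, "ry": 0, "rz": -0.9, "tx": 0, "ty": 0, "tz": 0, "claw": -1},
    {"rx": 0, "ry": 0, "rz": -0.93, "tx": 0, "ty": 0, "tz": 0, "claw": -1},
  ],
)

```text
time_s: 17.65
eef_pos: [0.5323, -0.163, 0.1676]
eef_rot: [179.9, 0.0, 58.3]
wrist_force: [-4.4, 0.1, 7.3]
opening: 0.0506
finger_force: 42.5
```

```bash
python3 s.py | grep -E "rot|torq|opening"
```

```text
eef_rot [1.799164e+02 1.500000e-02 5.829330e+01]
torque [-0.1546  0.6217 -0.1254]
opening 0.0506
```

arm_command(
  commands=[
    {"rx": 0, "ry": 0, "rz": -0.03, "tx": 0, "ty": 0, "tz": 0, "claw": -1},
    {"rx": 0, "ry": 0, "rz": -0.06, "tx": 0, "ty": 0, "tz": 0, "claw": -1},
    {"rx": 0, "ry": 0, "rz": -0.09, "tx": 0, "ty": 0, "tz": 0, "claw": -1},
    {"rx": 0, "ry": 0, "rz": -0.12, "tx": 0, "ty": 0, "tz": 0, "claw": -1},
    {"rx": 0, "ry": 0, "rz": -0.12, "tx": 0, "ty": 0, "tz": 0, "claw": -1},
    {"rx": 0, "ry": 0, "rz": -0.12, "tx": 0, "ty": 0, "tz": 0, "claw": -1},
    {"rx": 0, "ry": 0, "rz": -0.12, "tx": 0, "ty": 0, "tz": 0, "claw": -1},
    {"rx": 0, "ry": 0, "rz": -0.12, "tx": 0, "ty": 0, "tz": 0, "claw": -1},
    {"rx": 0, "ry": 0, "rz": -0.12, "tx": 0, "ty": 0, "tz": 0, "claw": -1},
    {"rx": 0, "ry": 0, "rz": -0.12, "tx": 0, "ty": 0, "tz": 0, "claw": -1},
  ],
)

```text
time_s: 18.48
eef_pos: [0.5323, -0.1629, 0.1676]
eef_rot: [179.9, 0.0, 64.9]
wrist_force: [-4.2, -0.3, 7.0]
opening: 0.0506
finger_force: 42.4
```

```bash
python3 s.py | grep -E "rot|torq|opening"
```

```text
eef_rot [1.79922e+02 2.36000e-02 6.48561e+01]
torque [-0.1402  0.6038  0.246 ]
opening 0.0506
```

arm_command(
  commands=[
    {"rx": 0, "ry": 0, "rz": -0.05, "tx": 0, "ty": 0, "tz": 0, "claw": -1},
    {"rx": 0, "ry": 0, "rz": -0.1, "tx": 0, "ty": 0, "tz": 0, "claw": -1},
    {"rx": 0, "ry": 0, "rz": -0.15, "tx": 0, "ty": 0, "tz": 0, "claw": -1},
    {"rx": 0, "ry": 0, "rz": -0.2, "tx": 0, "ty": 0, "tz": 0, "claw": -1},
    {"rx": 0, "ry": 0, "rz": -0.2, "tx": 0, "ty": 0, "tz": 0, "claw": -1},
    {"rx": 0, "ry": 0, "rz": -0.2, "tx": 0, "ty": 0, "tz": 0, "claw": -1},
    {"rx": 0, "ry": 0, "rz": -0.2, "tx": 0, "ty": 0, "tz": 0, "claw": -1},
    {"rx": 0, "ry": 0, "rz": -0.2, "tx": 0, "ty": 0, "tz": 0, "claw": -1},
    {"rx": 0, "ry": 0, "rz": -0.2, "tx": 0, "ty": 0, "tz": 0, "claw": -1},
    {"rx": 0, "ry": 0, "rz": -0.2, "tx": 0, "ty": 0, "tz": 0, "claw": -1},
  ],
)

```text
time_s: 19.32
eef_pos: [0.5323, -0.163, 0.1677]
eef_rot: [179.9, 0.0, 76.3]
wrist_force: [-3.7, 0.1, 6.5]
opening: 0.0505
finger_force: 42.4
```

```bash
python3 s.py | grep -E "rot|torq|opening"
```

```text
eef_rot [1.799181e+02 3.670000e-02 7.629660e+01]
torque [-0.1561  0.5154  0.028 ]
opening 0.0505
```

arm_command(
  commands=[
    {"rx": 0, "ry": 0, "rz": -0.03, "tx": 0, "ty": 0, "tz": 0, "claw": -1},
    {"rx": 0, "ry": 0, "rz": -0.06, "tx": 0, "ty": 0, "tz": 0, "claw": -1},
    {"rx": 0, "ry": 0, "rz": -0.09, "tx": 0, "ty": 0, "tz": 0, "claw": -1},
    {"rx": 0, "ry": 0, "rz": -0.12, "tx": 0, "ty": 0, "tz": 0, "claw": -1},
    {"rx": 0, "ry": 0, "rz": -0.12, "tx": 0, "ty": 0, "tz": 0, "claw": -1},
    {"rx": 0, "ry": 0, "rz": -0.12, "tx": 0, "ty": 0, "tz": 0, "claw": -1},
    {"rx": 0, "ry": 0, "rz": -0.12, "tx": 0, "ty": 0, "tz": 0, "claw": -1},
    {"rx": 0, "ry": 0, "rz": -0.12, "tx": 0, "ty": 0, "tz": 0, "claw": -1},
    {"rx": 0, "ry": 0, "rz": -0.12, "tx": 0, "ty": 0, "tz": 0, "claw": -1},
    {"rx": 0, "ry": 0, "rz": -0.12, "tx": 0, "ty": 0, "tz": 0, "claw": -1},
  ],
)

```text
time_s: 20.15
eef_pos: [0.5324, -0.1629, 0.1677]
eef_rot: [179.9, 0.0, 83.2]
wrist_force: [-3.3, -0.3, 6.4]
opening: 0.0507
finger_force: 42.4
```

```bash
python3 s.py | grep -E "rot|torq|opening"
```

```text
eef_rot [1.799185e+02 4.280000e-02 8.319040e+01]
torque [-0.1024  0.3993  0.2553]
opening 0.0507
```

```bash
cat > n.py <<'E'
from h import *
T=[]
for i in range(8):
    s=robot.sense(); T.append([*s['torque'],*s['wrist_force'],s['eef_rot'][2],s['joints'][5],s['joint_torque'][5]]); vision.capture("top")
T=np.array(T); print("tz",T[:,2].round(3)); print("mean",T.mean(0).round(3)); print("std",T.std(0).round(3), s['time_s'])
E
python3 n.py
```

```text
tz [0.255 0.187 0.213 0.208 0.221 0.228 0.252 0.277]
mean [-0.139  0.433  0.23  -3.649 -0.322  6.197 83.188 79.809  0.226]
std [0.047 0.029 0.027 0.285 0.281 0.378 0.002 0.001 0.   ] 20.5
```

```bash
cat > q.py <<'E'
from h import *
s=robot.sense(); print(s['time_s'].__round__(2),"yaw",s['eef_rot'][2].round(2),"j6tq",s['joint_torque'][5].round(3),"tz",s['torque'][2].round(3),"open",round(float(s['opening']),4))
E
python3 q.py
```

```text
20.55 yaw 83.19 j6tq 0.226 tz 0.142 open 0.0506
```

arm_command(
  commands=[
    {"rx": 0, "ry": 0, "rz": 0.03, "tx": 0, "ty": 0, "tz": 0, "claw": -1},
    {"rx": 0, "ry": 0, "rz": 0.06, "tx": 0, "ty": 0, "tz": 0, "claw": -1},
    {"rx": 0, "ry": 0, "rz": 0.06, "tx": 0, "ty": 0, "tz": 0, "claw": -1},
    {"rx": 0, "ry": 0, "rz": 0.06, "tx": 0, "ty": 0, "tz": 0, "claw": -1},
    {"rx": 0, "ry": 0, "rz": 0.06, "tx": 0, "ty": 0, "tz": 0, "claw": -1},
    {"rx": 0, "ry": 0, "rz": 0.06, "tx": 0, "ty": 0, "tz": 0, "claw": -1},
    {"rx": 0, "ry": 0, "rz": 0.06, "tx": 0, "ty": 0, "tz": 0, "claw": -1},
    {"rx": 0, "ry": 0, "rz": 0.06, "tx": 0, "ty": 0, "tz": 0, "claw": -1},
    {"rx": 0, "ry": 0, "rz": 0.06, "tx": 0, "ty": 0, "tz": 0, "claw": -1},
    {"rx": 0, "ry": 0, "rz": 0.06, "tx": 0, "ty": 0, "tz": 0, "claw": -1},
  ],
)

```text
time_s: 21.38
eef_pos: [0.5324, -0.163, 0.1676]
eef_rot: [179.9, 0.0, 79.7]
wrist_force: [-4.3, 0.2, 6.0]
opening: 0.0505
finger_force: 42.4
```

```bash
python3 q.py
```

```text
21.38 yaw 79.73 j6tq -0.025 tz -0.017 open 0.0505
```

arm_command(
  commands=[
    {"rx": 0, "ry": 0, "rz": 0.03, "tx": 0, "ty": 0, "tz": 0, "claw": -1},
    {"rx": 0, "ry": 0, "rz": 0.06, "tx": 0, "ty": 0, "tz": 0, "claw": -1},
    {"rx": 0, "ry": 0, "rz": 0.06, "tx": 0, "ty": 0, "tz": 0, "claw": -1},
    {"rx": 0, "ry": 0, "rz": 0.06, "tx": 0, "ty": 0, "tz": 0, "claw": -1},
    {"rx": 0, "ry": 0, "rz": 0.06, "tx": 0, "ty": 0, "tz": 0, "claw": -1},
    {"rx": 0, "ry": 0, "rz": 0.06, "tx": 0, "ty": 0, "tz": 0, "claw": -1},
    {"rx": 0, "ry": 0, "rz": 0.06, "tx": 0, "ty": 0, "tz": 0, "claw": -1},
    {"rx": 0, "ry": 0, "rz": 0.06, "tx": 0, "ty": 0, "tz": 0, "claw": -1},
    {"rx": 0, "ry": 0, "rz": 0.06, "tx": 0, "ty": 0, "tz": 0, "claw": -1},
    {"rx": 0, "ry": 0, "rz": 0.06, "tx": 0, "ty": 0, "tz": 0, "claw": -1},
  ],
)

```text
time_s: 22.22
eef_pos: [0.5324, -0.163, 0.1677]
eef_rot: [179.9, 0.0, 76.3]
wrist_force: [-3.2, -0.5, 6.4]
opening: 0.0505
finger_force: 42.4
```

```bash
python3 q.py
```

```text
22.22 yaw 76.29 j6tq -0.036 tz -0.064 open 0.0505
```

arm_command(
  commands=[
    {"rx": 0, "ry": 0, "rz": 0.03, "tx": 0, "ty": 0, "tz": 0, "claw": -1},
    {"rx": 0, "ry": 0, "rz": 0.06, "tx": 0, "ty": 0, "tz": 0, "claw": -1},
    {"rx": 0, "ry": 0, "rz": 0.06, "tx": 0, "ty": 0, "tz": 0, "claw": -1},
    {"rx": 0, "ry": 0, "rz": 0.06, "tx": 0, "ty": 0, "tz": 0, "claw": -1},
    {"rx": 0, "ry": 0, "rz": 0.06, "tx": 0, "ty": 0, "tz": 0, "claw": -1},
    {"rx": 0, "ry": 0, "rz": 0.06, "tx": 0, "ty": 0, "tz": 0, "claw": -1},
    {"rx": 0, "ry": 0, "rz": 0.06, "tx": 0, "ty": 0, "tz": 0, "claw": -1},
    {"rx": 0, "ry": 0, "rz": 0.06, "tx": 0, "ty": 0, "tz": 0, "claw": -1},
    {"rx": 0, "ry": 0, "rz": 0.06, "tx": 0, "ty": 0, "tz": 0, "claw": -1},
    {"rx": 0, "ry": 0, "rz": 0.06, "tx": 0, "ty": 0, "tz": 0, "claw": -1},
  ],
)

```text
time_s: 23.05
eef_pos: [0.5323, -0.163, 0.1676]
eef_rot: [179.9, 0.0, 72.9]
wrist_force: [-3.0, -0.5, 6.6]
opening: 0.0508
finger_force: 42.4
```

```bash
python3 q.py
```

```text
23.05 yaw 72.85 j6tq -0.056 tz -0.032 open 0.0508
```

arm_command(
  commands=[
    {"rx": 0, "ry": 0, "rz": 0, "tx": 0, "ty": 0, "tz": 0, "claw": 0.6},
    {"rx": 0, "ry": 0, "rz": 0, "tx": 0, "ty": 0, "tz": 0, "claw": 0.6},
    {"rx": 0, "ry": 0, "rz": 0, "tx": 0, "ty": 0, "tz": 0, "claw": 0.6},
    {"rx": 0, "ry": 0, "rz": 0, "tx": 0, "ty": 0, "tz": 0, "claw": 0.6},
    {"rx": 0, "ry": 0, "rz": 0, "tx": 0, "ty": 0, "tz": 0, "claw": 0.6},
    {"rx": 0, "ry": 0, "rz": 0, "tx": 0, "ty": 0, "tz": 0, "claw": 0.6},
    {"rx": 0, "ry": 0, "rz": 0, "tx": 0, "ty": 0, "tz": 0, "claw": 0.6},
    {"rx": 0, "ry": 0, "rz": 0, "tx": 0, "ty": 0, "tz": 0, "claw": 0.6},
    {"rx": 0, "ry": 0, "rz": 0, "tx": 0, "ty": 0, "tz": 0, "claw": 0.6},
    {"rx": 0, "ry": 0, "rz": 0, "tx": 0, "ty": 0, "tz": 0, "claw": 0.6},
  ],
)

```text
time_s: 23.88
eef_pos: [0.5323, -0.1627, 0.1663]
eef_rot: [180.0, 0.0, 72.9]
wrist_force: [0.2, -0.5, 0.3]
opening: 0.0681
finger_force: 0.0
```

```bash
python3 q.py; python3 s.py
```

```text
23.88 yaw 72.87 j6tq 0.0 tz 0.036 open 0.0681
time_s 23.8833
joints [-1.69933e+01  5.00380e+00  2.02610e+00  8.70204e+01 -2.30000e-03
  9.01369e+01]
eef_pos [ 0.5323 -0.1627  0.1663]
eef_rot [1.79998e+02 2.30000e-03 7.28698e+01]
wrist_force [ 0.215  -0.5356  0.2713]
torque [-0.078  -0.0288  0.0362]
opening 0.0681
finger_force 0.0
```

arm_command(
  commands=[
    {"rx": 0, "ry": 0, "rz": 0, "tx": 0, "ty": 0, "tz": 0, "claw": 0.4},
    {"rx": 0, "ry": 0, "rz": 0, "tx": 0, "ty": 0, "tz": 0, "claw": 0.2},
    {"rx": 0, "ry": 0, "rz": 0, "tx": 0, "ty": 0, "tz": 0, "claw": 0},
    {"rx": 0, "ry": 0, "rz": 0, "tx": 0, "ty": 0, "tz": 0, "claw": -1},
    {"rx": 0, "ry": 0, "rz": 0, "tx": 0, "ty": 0, "tz": 0, "claw": -1},
    {"rx": 0, "ry": 0, "rz": 0, "tx": 0, "ty": 0, "tz": 0, "claw": -1},
    {"rx": 0, "ry": 0, "rz": 0, "tx": 0, "ty": 0, "tz": 0, "claw": -1},
    {"rx": 0, "ry": 0, "rz": 0, "tx": 0, "ty": 0, "tz": 0, "claw": -1},
    {"rx": 0, "ry": 0, "rz": 0, "tx": 0, "ty": 0, "tz": 0, "claw": -1},
    {"rx": 0, "ry": 0, "rz": 0, "tx": 0, "ty": 0, "tz": 0, "claw": -1},
  ],
  newtons=100,
)

```text
time_s: 24.72
eef_pos: [0.5323, -0.1627, 0.167]
eef_rot: [180.0, -0.0, 72.9]
wrist_force: [-2.0, -0.3, 6.5]
opening: 0.0492
finger_force: 102.8
```

```bash
python3 q.py; python3 s.py|grep -E "pos|force"
```

```text
24.72 yaw 72.87 j6tq -0.001 tz -0.014 open 0.0492
eef_pos [ 0.5323 -0.1627  0.167 ]
wrist_force [-1.9941 -0.3003  6.4691]
finger_force 102.8038
```

arm_command(
  commands=[
    {"rx": 0, "ry": 0, "rz": 0.03, "tx": 0, "ty": 0, "tz": 0, "claw": -1},
    {"rx": 0, "ry": 0, "rz": 0.06, "tx": 0, "ty": 0, "tz": 0, "claw": -1},
    {"rx": 0, "ry": 0, "rz": 0.06, "tx": 0, "ty": 0, "tz": 0, "claw": -1},
    {"rx": 0, "ry": 0, "rz": 0.06, "tx": 0, "ty": 0, "tz": 0, "claw": -1},
    {"rx": 0, "ry": 0, "rz": 0.06, "tx": 0, "ty": 0, "tz": 0, "claw": -1},
    {"rx": 0, "ry": 0, "rz": 0.06, "tx": 0, "ty": 0, "tz": 0, "claw": -1},
    {"rx": 0, "ry": 0, "rz": 0.06, "tx": 0, "ty": 0, "tz": 0, "claw": -1},
    {"rx": 0, "ry": 0, "rz": 0.06, "tx": 0, "ty": 0, "tz": 0, "claw": -1},
    {"rx": 0, "ry": 0, "rz": 0.06, "tx": 0, "ty": 0, "tz": 0, "claw": -1},
    {"rx": 0, "ry": 0, "rz": 0.06, "tx": 0, "ty": 0, "tz": 0, "claw": -1},
  ],
)

```text
time_s: 25.55
eef_pos: [0.5323, -0.1627, 0.167]
eef_rot: [180.0, -0.0, 69.4]
wrist_force: [-1.6, 0.2, 5.0]
opening: 0.0492
finger_force: 103.1
```

```bash
python3 q.py
```

```text
25.55 yaw 69.42 j6tq -0.14 tz -0.152 open 0.0492
```

arm_command(
  commands=[
    {"rx": 0, "ry": 0, "rz": 0.03, "tx": 0, "ty": 0, "tz": 0, "claw": -1},
    {"rx": 0, "ry": 0, "rz": 0.06, "tx": 0, "ty": 0, "tz": 0, "claw": -1},
    {"rx": 0, "ry": 0, "rz": 0.06, "tx": 0, "ty": 0, "tz": 0, "claw": -1},
    {"rx": 0, "ry": 0, "rz": 0.06, "tx": 0, "ty": 0, "tz": 0, "claw": -1},
    {"rx": 0, "ry": 0, "rz": 0.06, "tx": 0, "ty": 0, "tz": 0, "claw": -1},
    {"rx": 0, "ry": 0, "rz": 0.06, "tx": 0, "ty": 0, "tz": 0, "claw": -1},
    {"rx": 0, "ry": 0, "rz": 0.06, "tx": 0, "ty": 0, "tz": 0, "claw": -1},
    {"rx": 0, "ry": 0, "rz": 0.06, "tx": 0, "ty": 0, "tz": 0, "claw": -1},
    {"rx": 0, "ry": 0, "rz": 0.06, "tx": 0, "ty": 0, "tz": 0, "claw": -1},
    {"rx": 0, "ry": 0, "rz": 0.06, "tx": 0, "ty": 0, "tz": 0, "claw": -1},
  ],
)

```text
time_s: 26.38
eef_pos: [0.5323, -0.1627, 0.167]
eef_rot: [180.0, -0.0, 66.0]
wrist_force: [-1.5, 1.0, 5.2]
opening: 0.0493
finger_force: 103.3
```

```bash
python3 q.py
```

```text
26.38 yaw 66.0 j6tq 0.052 tz 0.067 open 0.0493
```

arm_command(
  commands=[
    {"rx": 0, "ry": 0, "rz": 0.03, "tx": 0, "ty": 0, "tz": 0, "claw": -1},
    {"rx": 0, "ry": 0, "rz": 0.06, "tx": 0, "ty": 0, "tz": 0, "claw": -1},
    {"rx": 0, "ry": 0, "rz": 0.06, "tx": 0, "ty": 0, "tz": 0, "claw": -1},
    {"rx": 0, "ry": 0, "rz": 0.06, "tx": 0, "ty": 0, "tz": 0, "claw": -1},
    {"rx": 0, "ry": 0, "rz": 0.06, "tx": 0, "ty": 0, "tz": 0, "claw": -1},
    {"rx": 0, "ry": 0, "rz": 0.06, "tx": 0, "ty": 0, "tz": 0, "claw": -1},
    {"rx": 0, "ry": 0, "rz": 0.06, "tx": 0, "ty": 0, "tz": 0, "claw": -1},
    {"rx": 0, "ry": 0, "rz": 0.06, "tx": 0, "ty": 0, "tz": 0, "claw": -1},
    {"rx": 0, "ry": 0, "rz": 0.06, "tx": 0, "ty": 0, "tz": 0, "claw": -1},
    {"rx": 0, "ry": 0, "rz": 0.06, "tx": 0, "ty": 0, "tz": 0, "claw": -1},
  ],
)

```text
time_s: 27.22
eef_pos: [0.5323, -0.1627, 0.167]
eef_rot: [180.0, -0.0, 62.6]
wrist_force: [-1.7, 0.2, 5.1]
opening: 0.049
finger_force: 103.4
```

```bash
python3 q.py
```

```text
27.22 yaw 62.55 j6tq -0.026 tz -0.029 open 0.049
```

arm_command(
  commands=[
    {"rx": 0, "ry": 0, "rz": 0.05, "tx": 0, "ty": 0, "tz": 0, "claw": -1},
    {"rx": 0, "ry": 0, "rz": 0.1, "tx": 0, "ty": 0, "tz": 0, "claw": -1},
    {"rx": 0, "ry": 0, "rz": 0.15, "tx": 0, "ty": 0, "tz": 0, "claw": -1},
    {"rx": 0, "ry": 0, "rz": 0.2, "tx": 0, "ty": 0, "tz": 0, "claw": -1},
    {"rx": 0, "ry": 0, "rz": 0.2, "tx": 0, "ty": 0, "tz": 0, "claw": -1},
    {"rx": 0, "ry": 0, "rz": 0.2, "tx": 0, "ty": 0, "tz": 0, "claw": -1},
    {"rx": 0, "ry": 0, "rz": 0.2, "tx": 0, "ty": 0, "tz": 0, "claw": -1},
    {"rx": 0, "ry": 0, "rz": 0.2, "tx": 0, "ty": 0, "tz": 0, "claw": -1},
    {"rx": 0, "ry": 0, "rz": 0.2, "tx": 0, "ty": 0, "tz": 0, "claw": -1},
    {"rx": 0, "ry": 0, "rz": 0.2, "tx": 0, "ty": 0, "tz": 0, "claw": -1},
  ],
)

```text
time_s: 28.05
eef_pos: [0.5323, -0.1627, 0.167]
eef_rot: [180.0, -0.0, 51.1]
wrist_force: [-1.6, 0.7, 5.7]
opening: 0.0494
finger_force: 103.4
```

```bash
python3 q.py
```

```text
28.05 yaw 51.09 j6tq -0.084 tz -0.113 open 0.0494
```

arm_command(
  commands=[
    {"rx": 0, "ry": 0, "rz": 0.03, "tx": 0, "ty": 0, "tz": 0, "claw": -1},
    {"rx": 0, "ry": 0, "rz": 0.06, "tx": 0, "ty": 0, "tz": 0, "claw": -1},
    {"rx": 0, "ry": 0, "rz": 0.09, "tx": 0, "ty": 0, "tz": 0, "claw": -1},
    {"rx": 0, "ry": 0, "rz": 0.1, "tx": 0, "ty": 0, "tz": 0, "claw": -1},
    {"rx": 0, "ry": 0, "rz": 0.1, "tx": 0, "ty": 0, "tz": 0, "claw": -1},
    {"rx": 0, "ry": 0, "rz": 0.1, "tx": 0, "ty": 0, "tz": 0, "claw": -1},
    {"rx": 0, "ry": 0, "rz": 0.1, "tx": 0, "ty": 0, "tz": 0, "claw": -1},
    {"rx": 0, "ry": 0, "rz": 0.1, "tx": 0, "ty": 0, "tz": 0, "claw": -1},
    {"rx": 0, "ry": 0, "rz": 0.1, "tx": 0, "ty": 0, "tz": 0, "claw": -1},
    {"rx": 0, "ry": 0, "rz": 0.1, "tx": 0, "ty": 0, "tz": 0, "claw": -1},
  ],
)

```text
time_s: 28.88
eef_pos: [0.5323, -0.1627, 0.167]
eef_rot: [180.0, -0.0, 45.4]
wrist_force: [-1.9, -0.4, 5.4]
opening: 0.0493
finger_force: 103.4
```

```bash
python3 q.py
```

```text
28.88 yaw 45.36 j6tq -0.017 tz -0.034 open 0.0493
```

arm_command(
  commands=[
    {"rx": 0, "ry": 0, "rz": 0.05, "tx": 0, "ty": 0, "tz": 0, "claw": -1},
    {"rx": 0, "ry": 0, "rz": 0.1, "tx": 0, "ty": 0, "tz": 0, "claw": -1},
    {"rx": 0, "ry": 0, "rz": 0.15, "tx": 0, "ty": 0, "tz": 0, "claw": -1},
    {"rx": 0, "ry": 0, "rz": 0.2, "tx": 0, "ty": 0, "tz": 0, "claw": -1},
    {"rx": 0, "ry": 0, "rz": 0.22, "tx": 0, "ty": 0, "tz": 0, "claw": -1},
    {"rx": 0, "ry": 0, "rz": 0.24, "tx": 0, "ty": 0, "tz": 0, "claw": -1},
    {"rx": 0, "ry": 0, "rz": 0.26, "tx": 0, "ty": 0, "tz": 0, "claw": -1},
    {"rx": 0, "ry": 0, "rz": 0.28, "tx": 0, "ty": 0, "tz": 0, "claw": -1},
    {"rx": 0, "ry": 0, "rz": 0.28, "tx": 0, "ty": 0, "tz": 0, "claw": -1},
    {"rx": 0, "ry": 0, "rz": 0.28, "tx": 0, "ty": 0, "tz": 0, "claw": -1},
  ],
)

```text
time_s: 29.72
eef_pos: [0.5323, -0.1627, 0.167]
eef_rot: [180.0, -0.0, 29.3]
wrist_force: [-2.0, 0.9, 5.4]
opening: 0.0493
finger_force: 103.4
```

```bash
python3 q.py
```

```text
29.72 yaw 29.31 j6tq 0.061 tz -0.008 open 0.0493
```

arm_command(
  commands=[
    {"rx": 0, "ry": 0, "rz": 0.05, "tx": 0, "ty": 0, "tz": 0, "claw": -1},
    {"rx": 0, "ry": 0, "rz": 0.1, "tx": 0, "ty": 0, "tz": 0, "claw": -1},
    {"rx": 0, "ry": 0, "rz": 0.14, "tx": 0, "ty": 0, "tz": 0, "claw": -1},
    {"rx": 0, "ry": 0, "rz": 0.18, "tx": 0, "ty": 0, "tz": 0, "claw": -1},
    {"rx": 0, "ry": 0, "rz": 0.2, "tx": 0, "ty": 0, "tz": 0, "claw": -1},
    {"rx": 0, "ry": 0, "rz": 0.22, "tx": 0, "ty": 0, "tz": 0, "claw": -1},
    {"rx": 0, "ry": 0, "rz": 0.24, "tx": 0, "ty": 0, "tz": 0, "claw": -1},
    {"rx": 0, "ry": 0, "rz": 0.24, "tx": 0, "ty": 0, "tz": 0, "claw": -1},
    {"rx": 0, "ry": 0, "rz": 0.24, "tx": 0, "ty": 0, "tz": 0, "claw": -1},
    {"rx": 0, "ry": 0, "rz": 0.24, "tx": 0, "ty": 0, "tz": 0, "claw": -1},
  ],
)

```text
time_s: 30.55
eef_pos: [0.5323, -0.1627, 0.167]
eef_rot: [180.0, -0.0, 15.6]
wrist_force: [-2.2, 0.7, 5.0]
opening: 0.049
finger_force: 103.4
```

```bash
python3 q.py
```

```text
30.55 yaw 15.56 j6tq -0.134 tz -0.125 open 0.049
```

arm_command(
  commands=[
    {"rx": 0, "ry": 0, "rz": 0.02, "tx": 0, "ty": 0, "tz": 0, "claw": -1},
    {"rx": 0, "ry": 0, "rz": 0.04, "tx": 0, "ty": 0, "tz": 0, "claw": -1},
    {"rx": 0, "ry": 0, "rz": 0.06, "tx": 0, "ty": 0, "tz": 0, "claw": -1},
    {"rx": 0, "ry": 0, "rz": 0.06, "tx": 0, "ty": 0, "tz": 0, "claw": -1},
    {"rx": 0, "ry": 0, "rz": 0.06, "tx": 0, "ty": 0, "tz": 0, "claw": -1},
    {"rx": 0, "ry": 0, "rz": 0.06, "tx": 0, "ty": 0, "tz": 0, "claw": -1},
    {"rx": 0, "ry": 0, "rz": 0.06, "tx": 0, "ty": 0, "tz": 0, "claw": -1},
    {"rx": 0, "ry": 0, "rz": 0.06, "tx": 0, "ty": 0, "tz": 0, "claw": -1},
    {"rx": 0, "ry": 0, "rz": 0.06, "tx": 0, "ty": 0, "tz": 0, "claw": -1},
    {"rx": 0, "ry": 0, "rz": 0.06, "tx": 0, "ty": 0, "tz": 0, "claw": -1},
  ],
)

```text
time_s: 31.38
eef_pos: [0.5323, -0.1626, 0.167]
eef_rot: [180.0, -0.0, 12.1]
wrist_force: [-2.3, 1.0, 5.3]
opening: 0.0492
finger_force: 103.4
```

```bash
python3 q.py
```

```text
31.38 yaw 12.14 j6tq 0.015 tz 0.04 open 0.0492
```

arm_command(
  commands=[
    {"rx": 0, "ry": 0, "rz": 0.02, "tx": 0, "ty": 0, "tz": 0, "claw": -1},
    {"rx": 0, "ry": 0, "rz": 0.04, "tx": 0, "ty": 0, "tz": 0, "claw": -1},
    {"rx": 0, "ry": 0, "rz": 0.05, "tx": 0, "ty": 0, "tz": 0, "claw": -1},
    {"rx": 0, "ry": 0, "rz": 0.05, "tx": 0, "ty": 0, "tz": 0, "claw": -1},
    {"rx": 0, "ry": 0, "rz": 0.05, "tx": 0, "ty": 0, "tz": 0, "claw": -1},
    {"rx": 0, "ry": 0, "rz": 0.05, "tx": 0, "ty": 0, "tz": 0, "claw": -1},
    {"rx": 0, "ry": 0, "rz": 0.05, "tx": 0, "ty": 0, "tz": 0, "claw": -1},
    {"rx": 0, "ry": 0, "rz": 0.05, "tx": 0, "ty": 0, "tz": 0, "claw": -1},
    {"rx": 0, "ry": 0, "rz": 0.05, "tx": 0, "ty": 0, "tz": 0, "claw": -1},
    {"rx": 0, "ry": 0, "rz": 0.05, "tx": 0, "ty": 0, "tz": 0, "claw": -1},
  ],
)

```text
time_s: 32.22
eef_pos: [0.5323, -0.1627, 0.167]
eef_rot: [180.0, -0.0, 9.3]
wrist_force: [-2.0, -0.2, 5.3]
opening: 0.0492
finger_force: 103.4
```

```bash
python3 q.py
```

```text
32.22 yaw 9.28 j6tq 0.175 tz 0.176 open 0.0492
```

arm_command(
  commands=[
    {"rx": 0, "ry": 0, "rz": 0.02, "tx": 0, "ty": 0, "tz": 0, "claw": -1},
    {"rx": 0, "ry": 0, "rz": 0.03, "tx": 0, "ty": 0, "tz": 0, "claw": -1},
    {"rx": 0, "ry": 0, "rz": 0.03, "tx": 0, "ty": 0, "tz": 0, "claw": -1},
    {"rx": 0, "ry": 0, "rz": 0.03, "tx": 0, "ty": 0, "tz": 0, "claw": -1},
    {"rx": 0, "ry": 0, "rz": 0.03, "tx": 0, "ty": 0, "tz": 0, "claw": -1},
    {"rx": 0, "ry": 0, "rz": 0.03, "tx": 0, "ty": 0, "tz": 0, "claw": -1},
    {"rx": 0, "ry": 0, "rz": 0.03, "tx": 0, "ty": 0, "tz": 0, "claw": -1},
    {"rx": 0, "ry": 0, "rz": 0.03, "tx": 0, "ty": 0, "tz": 0, "claw": -1},
    {"rx": 0, "ry": 0, "rz": 0.03, "tx": 0, "ty": 0, "tz": 0, "claw": -1},
    {"rx": 0, "ry": 0, "rz": 0.03, "tx": 0, "ty": 0, "tz": 0, "claw": -1},
  ],
)

```text
time_s: 33.05
eef_pos: [0.5323, -0.1627, 0.167]
eef_rot: [180.0, -0.0, 7.6]
wrist_force: [-2.1, -0.1, 6.3]
opening: 0.0492
finger_force: 103.3
```

```bash
python3 q.py
```

```text
33.05 yaw 7.57 j6tq 0.25 tz 0.224 open 0.0492
```

arm_command(
  commands=[
    {"rx": 0, "ry": 0, "rz": -0.11, "tx": 0, "ty": 0, "tz": 0, "claw": -1},
    {"rx": 0, "ry": 0, "rz": -0.22, "tx": 0, "ty": 0, "tz": 0, "claw": -1},
    {"rx": 0, "ry": 0, "rz": -0.33, "tx": 0, "ty": 0, "tz": 0, "claw": -1},
    {"rx": 0, "ry": 0, "rz": -0.44, "tx": 0, "ty": 0, "tz": 0, "claw": -1},
    {"rx": 0, "ry": 0, "rz": -0.55, "tx": 0, "ty": 0, "tz": 0, "claw": -1},
    {"rx": 0, "ry": 0, "rz": -0.66, "tx": 0, "ty": 0, "tz": 0, "claw": -1},
    {"rx": 0, "ry": 0, "rz": -0.77, "tx": 0, "ty": 0, "tz": 0, "claw": -1},
    {"rx": 0, "ry": 0, "rz": -0.88, "tx": 0, "ty": 0, "tz": 0, "claw": -1},
    {"rx": 0, "ry": 0, "rz": -0.88, "tx": 0, "ty": 0, "tz": 0, "claw": -1},
    {"rx": 0, "ry": 0, "rz": -0.88, "tx": 0, "ty": 0, "tz": 0, "claw": -1},
  ],
)

```text
time_s: 33.88
eef_pos: [0.5323, -0.1627, 0.167]
eef_rot: [180.0, -0.0, 58.0]
wrist_force: [-2.0, 1.3, 5.4]
opening: 0.0489
finger_force: 103.4
```

```bash
python3 q.py
```

```text
33.88 yaw 58.02 j6tq -0.34 tz 0.04 open 0.0489
```

arm_command(
  commands=[
    {"rx": 0, "ry": 0, "rz": -0.04, "tx": 0, "ty": 0, "tz": 0, "claw": -1},
    {"rx": 0, "ry": 0, "rz": -0.08, "tx": 0, "ty": 0, "tz": 0, "claw": -1},
    {"rx": 0, "ry": 0, "rz": -0.12, "tx": 0, "ty": 0, "tz": 0, "claw": -1},
    {"rx": 0, "ry": 0, "rz": -0.12, "tx": 0, "ty": 0, "tz": 0, "claw": -1},
    {"rx": 0, "ry": 0, "rz": -0.12, "tx": 0, "ty": 0, "tz": 0, "claw": -1},
    {"rx": 0, "ry": 0, "rz": -0.12, "tx": 0, "ty": 0, "tz": 0, "claw": -1},
    {"rx": 0, "ry": 0, "rz": -0.12, "tx": 0, "ty": 0, "tz": 0, "claw": -1},
    {"rx": 0, "ry": 0, "rz": -0.12, "tx": 0, "ty": 0, "tz": 0, "claw": -1},
    {"rx": 0, "ry": 0, "rz": -0.12, "tx": 0, "ty": 0, "tz": 0, "claw": -1},
    {"rx": 0, "ry": 0, "rz": -0.12, "tx": 0, "ty": 0, "tz": 0, "claw": -1},
  ],
)

```text
time_s: 34.72
eef_pos: [0.5323, -0.1626, 0.167]
eef_rot: [180.0, -0.0, 64.9]
wrist_force: [-1.0, 0.6, 5.7]
opening: 0.0493
finger_force: 103.4
```

```bash
python3 q.py
```

```text
34.72 yaw 64.86 j6tq 0.131 tz 0.138 open 0.0493
```

arm_command(
  commands=[
    {"rx": 0, "ry": 0, "rz": -0.04, "tx": 0, "ty": 0, "tz": 0, "claw": -1},
    {"rx": 0, "ry": 0, "rz": -0.08, "tx": 0, "ty": 0, "tz": 0, "claw": -1},
    {"rx": 0, "ry": 0, "rz": -0.12, "tx": 0, "ty": 0, "tz": 0, "claw": -1},
    {"rx": 0, "ry": 0, "rz": -0.12, "tx": 0, "ty": 0, "tz": 0, "claw": -1},
    {"rx": 0, "ry": 0, "rz": -0.12, "tx": 0, "ty": 0, "tz": 0, "claw": -1},
    {"rx": 0, "ry": 0, "rz": -0.12, "tx": 0, "ty": 0, "tz": 0, "claw": -1},
    {"rx": 0, "ry": 0, "rz": -0.12, "tx": 0, "ty": 0, "tz": 0, "claw": -1},
    {"rx": 0, "ry": 0, "rz": -0.12, "tx": 0, "ty": 0, "tz": 0, "claw": -1},
    {"rx": 0, "ry": 0, "rz": -0.12, "tx": 0, "ty": 0, "tz": 0, "claw": -1},
    {"rx": 0, "ry": 0, "rz": -0.12, "tx": 0, "ty": 0, "tz": 0, "claw": -1},
  ],
)

```text
time_s: 35.55
eef_pos: [0.5323, -0.1627, 0.167]
eef_rot: [180.0, -0.0, 71.7]
wrist_force: [-1.7, 0.8, 4.7]
opening: 0.049
finger_force: 103.4
```

```bash
python3 q.py
```

```text
35.55 yaw 71.72 j6tq 0.026 tz 0.043 open 0.049
```

arm_command(
  commands=[
    {"rx": 0, "ry": 0, "rz": -0.04, "tx": 0, "ty": 0, "tz": 0, "claw": -1},
    {"rx": 0, "ry": 0, "rz": -0.08, "tx": 0, "ty": 0, "tz": 0, "claw": -1},
    {"rx": 0, "ry": 0, "rz": -0.12, "tx": 0, "ty": 0, "tz": 0, "claw": -1},
    {"rx": 0, "ry": 0, "rz": -0.12, "tx": 0, "ty": 0, "tz": 0, "claw": -1},
    {"rx": 0, "ry": 0, "rz": -0.12, "tx": 0, "ty": 0, "tz": 0, "claw": -1},
    {"rx": 0, "ry": 0, "rz": -0.12, "tx": 0, "ty": 0, "tz": 0, "claw": -1},
    {"rx": 0, "ry": 0, "rz": -0.12, "tx": 0, "ty": 0, "tz": 0, "claw": -1},
    {"rx": 0, "ry": 0, "rz": -0.12, "tx": 0, "ty": 0, "tz": 0, "claw": -1},
    {"rx": 0, "ry": 0, "rz": -0.12, "tx": 0, "ty": 0, "tz": 0, "claw": -1},
    {"rx": 0, "ry": 0, "rz": -0.12, "tx": 0, "ty": 0, "tz": 0, "claw": -1},
  ],
)

```text
time_s: 36.38
eef_pos: [0.5323, -0.1627, 0.167]
eef_rot: [180.0, 0.0, 78.6]
wrist_force: [-2.0, 0.2, 5.6]
opening: 0.0488
finger_force: 103.4
```

```bash
python3 q.py
```

```text
36.38 yaw 78.61 j6tq 0.094 tz 0.085 open 0.0488
```

arm_command(
  commands=[
    {"rx": 0, "ry": 0, "rz": -0.04, "tx": 0, "ty": 0, "tz": 0, "claw": -1},
    {"rx": 0, "ry": 0, "rz": -0.08, "tx": 0, "ty": 0, "tz": 0, "claw": -1},
    {"rx": 0, "ry": 0, "rz": -0.1, "tx": 0, "ty": 0, "tz": 0, "claw": -1},
    {"rx": 0, "ry": 0, "rz": -0.1, "tx": 0, "ty": 0, "tz": 0, "claw": -1},
    {"rx": 0, "ry": 0, "rz": -0.1, "tx": 0, "ty": 0, "tz": 0, "claw": -1},
    {"rx": 0, "ry": 0, "rz": -0.1, "tx": 0, "ty": 0, "tz": 0, "claw": -1},
    {"rx": 0, "ry": 0, "rz": -0.1, "tx": 0, "ty": 0, "tz": 0, "claw": -1},
    {"rx": 0, "ry": 0, "rz": -0.1, "tx": 0, "ty": 0, "tz": 0, "claw": -1},
    {"rx": 0, "ry": 0, "rz": -0.1, "tx": 0, "ty": 0, "tz": 0, "claw": -1},
    {"rx": 0, "ry": 0, "rz": -0.1, "tx": 0, "ty": 0, "tz": 0, "claw": -1},
  ],
)

```text
time_s: 37.22
eef_pos: [0.5323, -0.1627, 0.167]
eef_rot: [180.0, 0.0, 84.3]
wrist_force: [-2.1, 0.8, 5.4]
opening: 0.0495
finger_force: 103.4
```

```bash
python3 q.py
```

```text
37.22 yaw 84.33 j6tq 0.028 tz 0.075 open 0.0495
```

arm_command(
  commands=[
    {"rx": 0, "ry": 0, "rz": 0, "tx": 0, "ty": 0, "tz": 0, "claw": 0.3},
    {"rx": 0, "ry": 0, "rz": 0, "tx": 0, "ty": 0, "tz": 0, "claw": 0.6},
    {"rx": 0, "ry": 0, "rz": 0, "tx": 0, "ty": 0, "tz": 0, "claw": 0.8},
    {"rx": 0, "ry": 0, "rz": 0, "tx": 0, "ty": 0, "tz": 0, "claw": 0.8},
    {"rx": 0, "ry": 0, "rz": 0, "tx": 0, "ty": 0, "tz": 0, "claw": 0.8},
    {"rx": 0, "ry": 0, "rz": 0, "tx": 0, "ty": 0, "tz": 0, "claw": 0.8},
    {"rx": 0, "ry": 0, "rz": 0, "tx": 0, "ty": 0, "tz": 0, "claw": 0.8},
    {"rx": 0, "ry": 0, "rz": 0, "tx": 0, "ty": 0, "tz": 0, "claw": 0.8},
    {"rx": 0, "ry": 0, "rz": 0, "tx": 0, "ty": 0, "tz": 0, "claw": 0.8},
    {"rx": 0, "ry": 0, "rz": 0, "tx": 0, "ty": 0, "tz": 0, "claw": 0.8},
  ],
)

```text
time_s: 38.05
eef_pos: [0.5323, -0.1627, 0.1663]
eef_rot: [180.0, -0.0, 84.3]
wrist_force: [-0.7, -0.2, -0.6]
opening: 0.0769
finger_force: 0.0
```

arm_command(
  commands=[
    {"rx": 0, "ry": 0, "rz": 0, "tx": 0, "ty": 0, "tz": -1, "claw": 0.8},
    {"rx": 0, "ry": 0, "rz": 0, "tx": 0, "ty": 0, "tz": -2, "claw": 0.8},
    {"rx": 0, "ry": 0, "rz": 0, "tx": 0, "ty": 0, "tz": -3, "claw": 0.8},
    {"rx": 0, "ry": 0, "rz": 0, "tx": 0, "ty": 0, "tz": -4, "claw": 0.8},
    {"rx": 0, "ry": 0, "rz": 0, "tx": 0, "ty": 0, "tz": -5, "claw": 0.8},
    {"rx": 0, "ry": 0, "rz": 0, "tx": 0, "ty": 0, "tz": -6, "claw": 0.8},
    {"rx": 0, "ry": 0, "rz": 0, "tx": 0, "ty": 0, "tz": -6, "claw": -1},
    {"rx": 0, "ry": 0, "rz": 0, "tx": 0, "ty": 0, "tz": -6, "claw": -1},
    {"rx": 0, "ry": 0, "rz": 0, "tx": 0, "ty": 0, "tz": -6, "claw": -1},
    {"rx": 0, "ry": 0, "rz": 0, "tx": 0, "ty": 0, "tz": -6, "claw": -1},
  ],
  newtons=30,
)

```text
time_s: 38.88
eef_pos: [0.5321, -0.1626, 0.2256]
eef_rot: [-179.9, -0.0, 84.3]
wrist_force: [0.7, -0.8, -0.8]
opening: 0.0287
finger_force: 0.0
```

```bash
python3 s.py | grep -E "time|pos|rot|open|force"
```

```text
time_s 38.8833
eef_pos [ 0.5321 -0.1626  0.2256]
eef_rot [-1.799396e+02 -1.320000e-02  8.433130e+01]
wrist_force [ 0.7088 -0.7531 -0.7735]
opening 0.0287
finger_force 0.0
```

arm_command(
  commands=[
    {"rx": 0, "ry": 0, "rz": 0, "tx": -2.5, "ty": 0.4, "tz": 0, "claw": -1},
    {"rx": 0, "ry": 0, "rz": 0, "tx": -5, "ty": 0.8, "tz": 0, "claw": -1},
    {"rx": 0, "ry": 0, "rz": 0, "tx": -7.5, "ty": 1.1, "tz": 0, "claw": -1},
    {"rx": 0, "ry": 0, "rz": 0, "tx": -8.5, "ty": 1.2, "tz": 0, "claw": -1},
    {"rx": 0, "ry": 0, "rz": 0, "tx": -8.5, "ty": 1.2, "tz": 1.5, "claw": -1},
    {"rx": 0, "ry": 0, "rz": 0, "tx": -8.5, "ty": 1.2, "tz": 3, "claw": -1},
    {"rx": 0, "ry": 0, "rz": 0, "tx": -8.5, "ty": 1.2, "tz": 4, "claw": -1},
    {"rx": 0, "ry": 0, "rz": 0, "tx": -8.5, "ty": 1.2, "tz": 5, "claw": -1},
    {"rx": 0, "ry": 0, "rz": 0, "tx": -8.5, "ty": 1.2, "tz": 5, "claw": -1},
    {"rx": 0, "ry": 0, "rz": 0, "tx": -8.5, "ty": 1.2, "tz": 5, "claw": -1},
  ],
)

```text
time_s: 39.72
eef_pos: [0.5356, -0.248, 0.176]
eef_rot: [-180.0, -0.0, 84.3]
wrist_force: [-0.1, 0.1, 0.7]
opening: -0.0003
finger_force: 0.0
```

```bash
python3 - <<'E'
from h import *
s=robot.sense(); print(s['time_s'],s['eef_pos'],s['wrist_force'],s['opening'])
im=vision.capture("scene"); cv2.imwrite("pics/s2.png",cv2.resize(im[160:270,290:400],None,fx=5,fy=5,interpolation=cv2.INTER_CUBIC))
E
```

```text
39.7167 [ 0.53562734 -0.24802259  0.17601109] [-0.09975688  0.0996878   0.68295855] -0.0002862106397658837
```

View pics/s2.png

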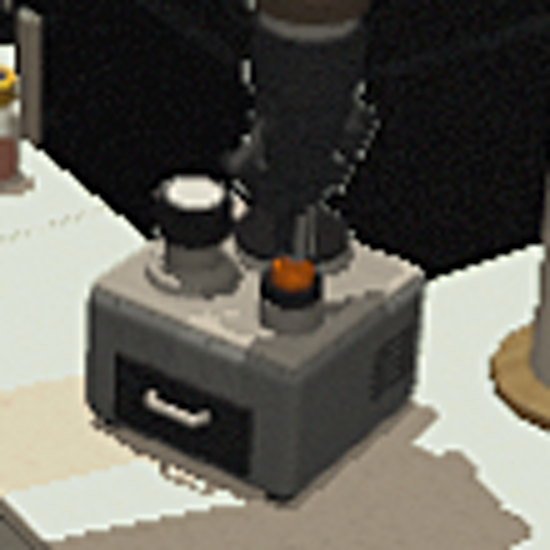

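The closed fingertips sit right over the orange button, at about (348,214) in the full picture, and clear of the dial. I'll press straight down.

arm_command(
  commands=[
    {"rx": 0, "ry": 0, "rz": 0, "tx": 0, "ty": 0, "tz": 0.4, "claw": -1},
    {"rx": 0, "ry": 0, "rz": 0, "tx": 0, "ty": 0, "tz": 0.7, "claw": -1},
    {"rx": 0, "ry": 0, "rz": 0, "tx": 0, "ty": 0, "tz": 1.0, "claw": -1},
    {"rx": 0, "ry": 0, "rz": 0, "tx": 0, "ty": 0, "tz": 1.2, "claw": -1},
    {"rx": 0, "ry": 0, "rz": 0, "tx": 0, "ty": 0, "tz": 1.4, "claw": -1},
    {"rx": 0, "ry": 0, "rz": 0, "tx": 0, "ty": 0, "tz": 1.55, "claw": -1},
    {"rx": 0, "ry": 0, "rz": 0, "tx": 0, "ty": 0, "tz": 1.55, "claw": -1},
    {"rx": 0, "ry": 0, "rz": 0, "tx": 0, "ty": 0, "tz": 1.55, "claw": -1},
    {"rx": 0, "ry": 0, "rz": 0, "tx": 0, "ty": 0, "tz": 1.55, "claw": -1},
    {"rx": 0, "ry": 0, "rz": 0, "tx": 0, "ty": 0, "tz": 1.55, "claw": -1},
  ],
)

```text
time_s: 40.6
eef_pos: [0.5361, -0.2485, 0.162]
eef_rot: [179.9, 0.0, 84.3]
wrist_force: [-0.8, 1.5, 9.2]
opening: -0.0002
finger_force: 4.3
```

The tip is at z = 0.154 with 9 N on it, so the button is fully down. Now I'll let go and move well clear.

arm_command(
  commands=[
    {"rx": 0, "ry": 0, "rz": 0, "tx": 0, "ty": 0, "tz": -0.5, "claw": -1},
    {"rx": 0, "ry": 0, "rz": 0, "tx": 0, "ty": 0, "tz": -1.5, "claw": -1},
    {"rx": 0, "ry": 0, "rz": 0, "tx": 0, "ty": 0, "tz": -3, "claw": -1},
    {"rx": 0, "ry": 0, "rz": 0, "tx": 0, "ty": 0, "tz": -5, "claw": -1},
    {"rx": 0, "ry": 0, "rz": 0, "tx": 0, "ty": 0, "tz": -7, "claw": -1},
    {"rx": 0, "ry": 0, "rz": 0, "tx": 0, "ty": 0, "tz": -9, "claw": -1},
    {"rx": 0, "ry": 0, "rz": 0, "tx": 0, "ty": 0, "tz": -9, "claw": -1},
    {"rx": 0, "ry": 0, "rz": 0, "tx": 0, "ty": 0, "tz": -9, "claw": -1},
    {"rx": 0, "ry": 0, "rz": 0, "tx": 0, "ty": 0, "tz": -9, "claw": -1},
    {"rx": 0, "ry": 0, "rz": 0, "tx": 0, "ty": 0, "tz": -9, "claw": -1},
  ],
)

```text
time_s: 41.43
eef_pos: [0.5355, -0.2483, 0.2496]
eef_rot: [-179.9, -0.0, 84.3]
wrist_force: [-0.2, 0.3, -0.1]
opening: 0.0002
finger_force: 0.0
```

```bash
python3 s.py | grep -E "time|pos|force"; python3 -c "
from station import job; print(job.finish_job())"
```

```text
time_s 41.4333
eef_pos [ 0.5355 -0.2483  0.2496]
wrist_force [-0.2302  0.3045 -0.1071]
finger_force 0.0
the job is handed in; nothing more can be done
None
```

The job is handed in at 41 s, with no verdict returned: by feel, the dial went to its stop (felt twice) and back four clicks, then the start button was pressed fully and released; the dial's final click could not be confirmed independently.

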